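# Feed the frozen block to the slicer's gauge plate with the push stick

### The job

The frozen belly block lies askew on the bed of the hand slicer. Take the blue push stick from its tray and, touching the block with nothing but the stick, first set the block flat against the fence well short of the knife, then feed it along the fence, without letting it leave the fence, under the raised knife until you feel it meet the gauge plate; hold it snug there with about 10 N for a good second, never ramming it. Lay the stick back in its tray, leaving the block flat on the fence and up against the gauge plate, and do not disturb the other things on the table.

Things in the scene. Friction and masses are not known exactly. Their poses are not given: they have to be found in the camera images.
- feed_corner (a point): fixed point of the slicer where bed surface (70 mm above the table), fence face and knife plane meet. x axis: along the fence in the feed direction (to knife and gauge plate); y axis: level, from the bed into the fence; z up. Flat bed: x -311 to -1 mm, y 0 to -100 mm. Steel fence: face at y = 0, x -306 to -1 mm, 42 mm above the bed
- slicer: the hand-lever slicer, rigid and fixed; origin on the table under feed_corner, same axes. Base plate x -335 to 125, y -125 to 35 mm, top 34 mm above the table. The knife lever is locked up over x = 4 to 33 mm and rises to 0.52 m above the table; its posts (x 0 to 26 mm) leave the block's way (y 0 to -98 mm) open
- gauge_knob (a point): top of the black clamp knob, fixed 100 mm past the knife plane. It clamps the rods of the gauge plate: an upright aluminium plate square across the block's way, 104 mm wide, top 49 mm above the bed, rigid once clamped. Its face stands 8 to 40 mm past the knife plane; the setting differs each time and is not reported: feel for it with the block
- block: loose frozen belly block (pink and white layers), hard, 150 mm long, 70 mm wide, 50 mm high, 0.35 to 0.7 kg; origin at the centre of its underside, its x axis along its length with the nose end at +75 mm towards the knife, its y axis towards the fence side (side face at +35 mm)
- block_nose (a point): point on the block's upright edge at nose end and fence side, half-way up: 75 mm ahead, 35 mm to the fence side of the block's centre, 25 mm above its underside
- block_tail (a point): the same at the tail end: 75 mm behind, 35 mm to the fence side of the block's centre, 25 mm above its underside
- stick: blue plastic push stick, 0.19 kg; origin on its underside, 66 mm below stick_grip, same axes. Flat shaft 36 mm wide (y -18 to 18 mm), 18 mm high, from x = -45 to 115 mm, with a stepped tip: square end face at x = 115 mm (y -3 to 18) for the block's tail face, and a cheek on to x = 143 mm (y -18 to -3) whose inner face bears on the block's side away from the fence
- stick_grip (a point): point to grasp: in the upright grip plate of the push stick, 66 mm above the stick's underside; x along the shaft towards the tip, y across it, z up. The plate is 60 mm long (x), 20 mm thick (y), stands on the 18 mm high shaft and its top is 28 mm above this point
- tray_floor (a point): centre of the inner floor (3 mm above the table) of a shallow fixed aluminium tray, 290 mm (x) by 210 mm (y) outside, rim 18 mm high and 3 mm thick; the stick lies in it upright on its shaft at the start and is laid back in it
- soup_bowl: bystander: dark wooden bowl 112 mm across, 60 mm high; origin at the centre of its underside
- blue_dish: bystander: small blue dish 82 mm across, 22 mm high; origin at the centre of its underside
- square_plate: bystander: white square plate 95 mm wide, 14 mm high; origin at the centre of its underside
- mix_bowl: bystander: steel bowl 170 mm across, 75 mm high; origin at the centre of its underside
- oil_bottle: bystander: amber bottle 62 mm across, 210 mm high; origin at the centre of its underside
- spray_bottle: bystander: white spray bottle 72 mm across, 223 mm high; origin at the centre of its underside
- spice_tin: bystander: dark tin 64 mm across, 75 mm high; origin at the centre of its underside
There are look-alikes about, which are no part of the job. Leave any green or yellow look-alike of the block alone.

How it is judged:
On the way, in this order (a step that is already met when the one before it is completed fails the run):
1. the block lies flat against the fence (nose and tail edges within 3 mm), its nose still more than 30 mm short of the knife plane (y of each of block_nose, block_tail in the frame of feed_corner above -0.003 m and x of block_nose in the frame of feed_corner below -0.03 m), for 0.1 s.
2. the stick holds the block against the gauge plate with 4 to 22 N for 0.8 s, the block flat on the fence (contact force between block and gauge_plate_c0 between 4 and 22 N and contact force between stick and block above 2 N and y of each of block_nose, block_tail in the frame of feed_corner above -0.003 m), for 0.8 s.
At the end, for the whole second after the job is handed in: the block rests flat on the bed, its fence-side edges within 3 mm of the fence and its nose within 3 mm of the gauge plate; the push stick lies at rest in its tray (its origin over the tray's floor, less than 30 mm above it) (y of each of block_nose, block_tail in the frame of feed_corner above -0.003 m and x of gauge_plate_c0 in the frame of block below 0.081 m and angle between block's own z axis and vertical below 0.05 rad and linear speed of each of block, stick below 0.01 m/s and x of stick in the frame of tray_floor between -0.13 and 0.13 m and y of stick in the frame of tray_floor between -0.095 and 0.095 m and z of stick in the frame of tray_floor below 0.03 m); the robot touches nothing.
It fails at once if the robot touches the block (only the stick may) (contact force between any of the fingers, the arm and block above 0.5 N).
It fails at once if the block leaves the fence by more than 5 mm with its nose less than 25 mm from the knife plane or beyond it (x of block_nose in the frame of feed_corner above -0.025 m and y of any of block_nose, block_tail in the frame of feed_corner below -0.005 m).
It fails at once if the block is rammed on the gauge plate with more than 28 N (contact force between block and gauge_plate_c0 above 28 N).
It fails at once if the block is pressed on fence and bed with more than 45 N in all (contact force between block and slicer above 45 N).
It fails at once if a bystander is moved by more than 25 mm (distance of any of soup_bowl, blue_dish, square_plate, mix_bowl, oil_bottle, spray_bottle, spice_tin from where it was at the start of the episode above 0.025 m).
It also fails if it takes over 72 s, if anything falls off the work surface, if the arm or the gripper's body presses on something with over 40 N, if the wrist force passes 120 N, or if a joint passes its speed limit or range.

### The arm

A 6-joint arm with a two-finger parallel gripper is mounted at the origin on the work surface. World frame = base frame: x ahead of the robot, y to its left, z up, the work surface at z = 0. Lengths are in m, angles in rad, forces in N, time in s.
With the tool pointing down it reaches from about 0.25 to 0.775 m from the base axis. Payload 4 kg.
Tool frame: the origin (TCP) lies at the very end of the fingers, on their centre line; the grasp point (between the pads) lies 19 mm behind it; z points along the fingers, x is the direction in which the jaws open and shut, and the axes are right-handed (so a half turn about z gives the same grasp; the last joint's range is limited). The gripper opens to 94 mm and grips with 3 to 60 N. Pads are 16 mm wide; open, the fingers measure 119 mm over their backs; the gripper's body (75 mm by 177 mm) begins 78 mm behind the grasp point.
Start: joints at [1.017, 0.087, 1.371, -0, 1.684, -0.103], TCP at [0.24, 0.495, 0.206] pointing down, gripper open.
Joint ranges: [-3.1, 3.1], [-0.76, 2.03], [0.27, 2.55], [-1.08, 4.22], [0.17, 2.65], [-2.57, 2.57]. Speed limits (rad/s): [2.79, 2.79, 3.14, 3.14, 3.14, 3.14].

### API

Orientations are given as [roll, pitch, yaw] about the fixed x, y, z axes, in that order (R = Rz(yaw) Ry(pitch) Rx(roll)).
In Python, from bench import robot, cams, ticket gives the robot as it stands.
- The arm moves only by the tool jog_arm, never from a script. Its argument "series" is a list of rows, each an object of numbers: "x", "y", "z": the shift along the tool's x, y, z in m; "rx", "ry", "rz": the turn, a rotation vector about the tool's x, y, z in degrees. A call has 1 to 12 rows; each row shifts and turns the pose as measured when the row begins, along the tool's axes as they then stand; what a row does not reach is not made up. A row lasts 1/12 s, in which the tool goes at most 41.7 mm and 7.16 degrees, less where a joint would pass 70% of its speed; a pose out of reach is approached as far as the arm can. A call with a gripper value outside its range is refused whole. "claw" is the opening, from 0 (shut) to 1 (fully open), set as the call begins (left out, the last holds). The fingers move at their own pace and stop on an object; the grip force is fixed at half the most. Time passes only in rows, so rows that do not move let the fingers close. It gives the time, the measured TCP pose, the force and the opening at its end, in the units of the state.
- robot.get_obs(): the state, without advancing time (a new reading comes with each control period).
- cams.snapshot(name): name is "scene" or "top" or "wrist"; returns a dict with "img" (420x560x3 uint8, red, green, blue), "mtx" (3x3 intrinsics, pixels), "origin" and "attitude" of the camera in the world. Camera axes: x right, y down, z forward; pixel columns grow to the right and rows downward; lengths in m; the calibration is good to about 2 mm. A picture is of the moment at which its call begins. There is no depth.
- ticket.close_job(): hands the job in, once; it reports no verdict.
Trained networks look in a picture, given as the dict that the camera call returned (one of the last four; its "shot" number tells which), for a name from the list of things; names that differ only in an ending like _2 or _b are one class to them, and where a whole thing is asked for, a point or a joint stands for the part that bears it (a point fixed in the world has none). Each returns a list of dicts, best first, with "p" (0 to 1); they miss things now and then, are a little off and sometimes report something else, mostly with a low value. They report only what shows in the picture. A call takes as long as a camera call. They do not tell look-alikes from the thing itself.
- cams.look_for(thing, picture): "bbox" ([left, top, width, height] in pixels, round what is visible of it).
The state is a dict: "time": time; "joint_positions": joint angles; "qvel": joint speeds; "joint_torque": joint torques, N m; "tool_pos": TCP position; "ee_rot": TCP orientation; "wrist_force": force on the tool from outside, world axes, zero at the start; "wrist_torque": the same for the moment, N m; "width": finger opening in m.
Only numpy, scipy, OpenCV 4.12 (cv2) and the standard library are available. Lean on these libraries where they do the work, as an engineer would, in place of code of your own. Each camera call takes 0.05 s, during which the arm holds its last target.

## Working session

There is one attempt and no reset: what is moved stays moved. The work goes in short steps, Python scripts to look and compute and a tool call to move; the robot and the scene stay as the last step left them, time stands still between calls to the robot, and variables do not carry over. Pictures are saved under pics/ and viewed, and the job is handed in when it is done.

Besides the shell and the picture viewer there is one more tool, called by a JSON object that holds its "op" and its "data". jog_arm: Moves the arm, as the interface text tells. Its arguments: {"type":"object","properties":{"series":{"type":"array","items":{"type":"object","properties":{"x":{"type":"number"},"y":{"type":"number"},"z":{"type":"number"},"rx":{"type":"number"},"ry":{"type":"number"},"rz":{"type":"number"}}}},"claw":{"type":"number"}},"required":["series"]}

```bash
ls; mkdir -p pics
python3 - <<'E'
from bench import robot,cams,ticket
import cv2,numpy as np,json
print(robot.get_obs())
for n in ["scene","top","wrist"]:
    s=cams.snapshot(n); cv2.imwrite(f"pics/{n}0.png",s["img"][:,:,::-1])
    print(n,s["mtx"],s["origin"],s["attitude"],s.keys())
    for t in (["block","stick","stick_grip","slicer","gauge_knob","feed_corner","tray_floor","block_nose"] if n!="wrist" else []):
        print(t,[(np.round(d["bbox"],0).tolist(),round(d["p"],2)) for d in cams.look_for(t,s)][:3])
E
```

```text
pics
{'time': 0.0, 'joint_positions': array([ 1.01689620e+00,  8.79367500e-02,  1.37226278e+00, -1.16241027e-05,
        1.68359813e+00, -1.03069820e-01]), 'qvel': array([-3.08534169e-04,  3.97053506e-08, -5.73360697e-04, -1.05789230e-03,
       -6.69555347e-04,  2.58270590e-04]), 'joint_torque': array([ 7.15681545e-04, -3.40180314e+01, -3.02427542e+01,  7.19314115e-02,
        3.30883171e-02, -1.92303301e-04]), 'tool_pos': array([0.23934052, 0.49457434, 0.20430984]), 'ee_rot': array([-3.14137728e+00,  2.19450019e-03,  1.11996496e+00]), 'wrist_force': array([ 0.14854157, -0.18952007,  0.94823879]), 'wrist_torque': array([-0.01485874,  0.06273231, -0.03583091]), 'width': 0.09388222266076035}
scene [[395.15028975   0.         282.36515691]
 [  0.         395.15028975 205.34148663]
 [  0.           0.           1.        ]] [1.19285239 0.59022578 0.74527857] [-2.18365565 -0.02126028  2.27404933] dict_keys(['img', 'mtx', 'origin', 'attitude', 'shot'])
block [([244.0, 202.0, 53.0, 51.0], 0.91), ([251.0, 141.0, 32.0, 28.0], 0.67), ([408.0, 206.0, 46.0, 47.0], 0.58)]
stick [([154.0, 152.0, 
[... 909 characters left out ...]
, 0.84), ([352.0, 74.0, 35.0, 43.0], 0.45), ([284.0, 93.0, 65.0, 60.0], 0.37)]
slicer [([114.0, 131.0, 203.0, 87.0], 0.84)]
gauge_knob [([112.0, 126.0, 205.0, 91.0], 0.88)]
feed_corner [([112.0, 126.0, 204.0, 94.0], 0.94), ([218.0, 144.0, 60.0, 46.0], 0.57)]
tray_floor [([372.0, 148.0, 78.0, 106.0], 0.59)]
block_nose [([356.0, 287.0, 55.0, 65.0], 0.89), ([96.0, 283.0, 64.0, 58.0], 0.69), ([216.0, 145.0, 63.0, 42.0], 0.62)]
wrist [[378.57206559   0.         279.88721069]
 [  0.         378.57206559 210.33149814]
 [  0.           0.           1.        ]] [0.17345442 0.52698196 0.3833745 ] [ 2.88893235e+00 -1.90201184e-04  1.12011858e+00] dict_keys(['img', 'mtx', 'origin', 'attitude', 'shot'])
```

View pics/scene0.png

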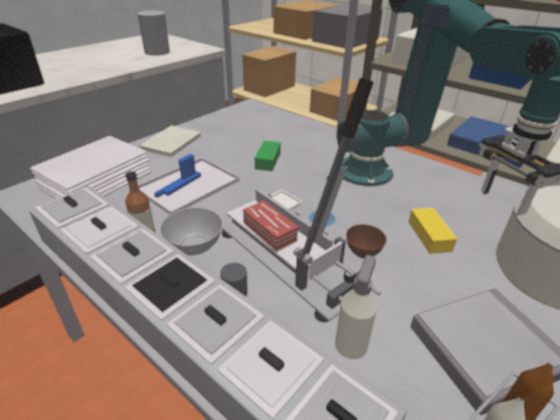

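View pics/top0.png

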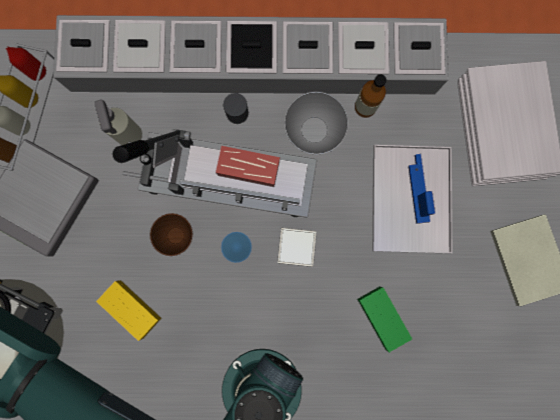

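View pics/wrist0.png

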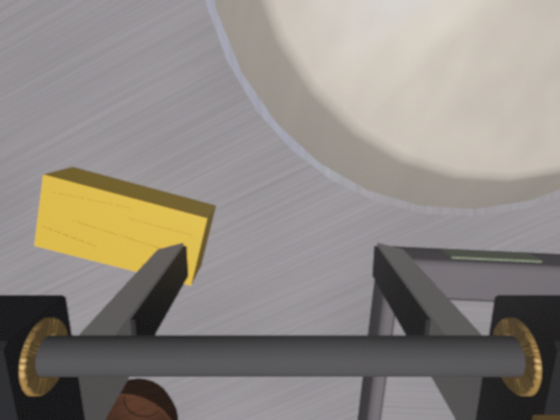

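The block candidates in the top view are red/pink-white (248,166) on the slicer bed, yellow (128,310) and green (385,320). By the description it is the pink one on the bed. The only blue stick is in the tray at (423,190); the blue dish at (236,247) is not it. I'll check close crops next.

Run:
```python
import cv2
im=cv2.imread("pics/top0.png")
cv2.imwrite("pics/c1.png",cv2.resize(im[120:225,115:325],None,fx=3.8,fy=3.8,interpolation=cv2.INTER_CUBIC))
cv2.imwrite("pics/c2.png",cv2.resize(im[140:260,365:460],None,fx=5,fy=5,interpolation=cv2.INTER_CUBIC))
im=cv2.imread("pics/scene0.png")
cv2.imwrite("pics/c3.png",cv2.resize(im[180:330,215:375],None,fx=4,fy=4,interpolation=cv2.INTER_CUBIC))
cv2.imwrite("pics/c4.png",cv2.resize(im[145:215,130:250],None,fx=6,fy=6,interpolation=cv2.INTER_CUBIC))
```

```text
(no output)
```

View pics/c1.png

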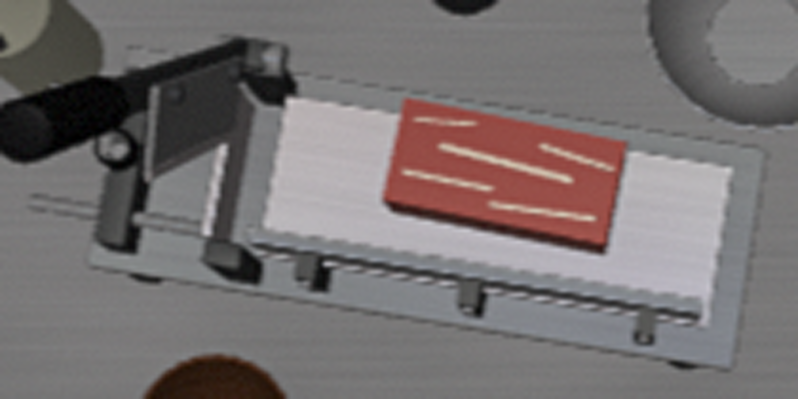

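View pics/c2.png

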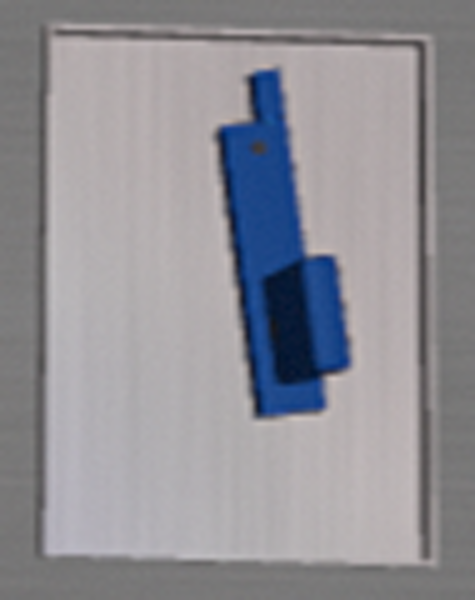

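View pics/c3.png

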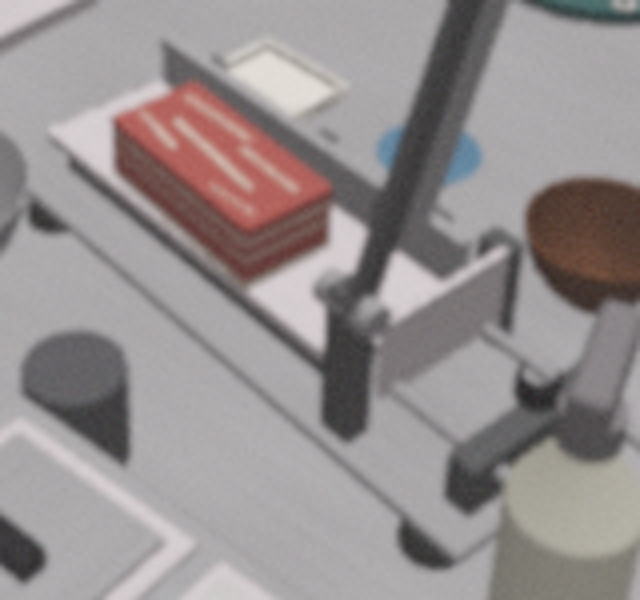

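View pics/c4.png

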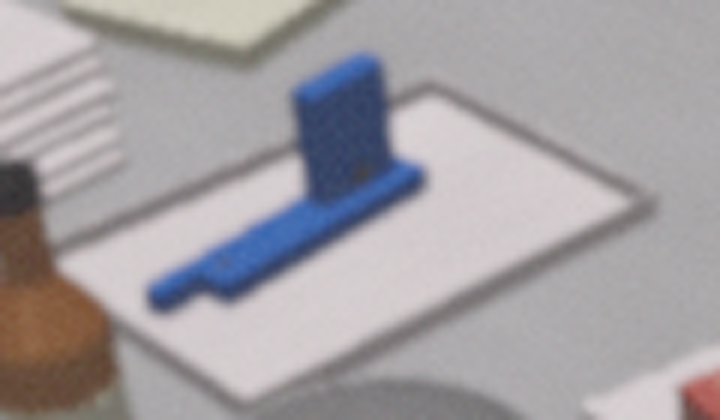

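```bash
cat > h.py <<'E'
import numpy as np,cv2
from scipy.optimize import least_squares
from scipy.spatial.transform import Rotation as Ro
def proj(s,P):
    R=Ro.from_euler('xyz',s["attitude"]).as_matrix()
    c=(np.atleast_2d(P)-s["origin"])@R
    return (c[:,:2]/c[:,2:])*[s["mtx"][0,0],s["mtx"][1,1]]+[s["mtx"][0,2],s["mtx"][1,2]]
def T(p,P):
    P=np.atleast_2d(np.array(P,float)); c,s_=np.cos(p[2]),np.sin(p[2])
    return np.c_[p[0]+c*P[:,0]-s_*P[:,1],p[1]+s_*P[:,0]+c*P[:,1],P[:,2]]
def fit(views,p0):
    # views: list of (snap, modelpts(z world), pixels)
    f=lambda p:np.concatenate([(proj(s,T(p,P))-px).ravel() for s,P,px in views])
    r=least_squares(f,p0,loss='soft_l1'); return r.x,r.fun
def crop(uv,off,sc): return (np.array(uv,float)+.5)/sc-.5+off
E
python3 - <<'E'
from bench import robot,cams
from h import *
t=cams.snapshot("top"); s=cams.snapshot("scene")
import pickle; pickle.dump((t,s),open("s0.pkl","wb"))
m=1e-3
SL=([[-.335,-.125,.034],[-.335,.035,.034],[.125,.035,.034],[.125,-.125,.034],[-.311,-.1,.07],[-.001,-.1,.07]],
 crop([[765,150],[738,368],[90,262],[130,45],[733,165],[287,95]],[115,120],3.8))
p,f=fit([(t,)+SL],[.5,.1,1.5]);print("slicer",p,f.round(1))
BL=([[.075,-.035,.12],[-.075,-.035,.12],[-.075,.035,.12],[.075,.035,.12]],crop([[403,98],[627,142],[605,243],[388,203]],[115,120],3.8))
b,f=fit([(t,)+BL],[.5,.1,1.5]);print("block",b,f.round(1))
ST=([[-.045,.018,.021],[-.045,-.018,.021],[.115,.018,.021],[.143,-.003,.021],[.143,-.018,.021],[.03,.01,.097],[.03,-.01,.097],[-.03,-.01,.097],[-.03,.01,.097]],
 crop([[256,414],[325,408],[220,126],[249,75],[280,69],[303,263],[338,255],[350,368],[315,375]],[365,140],5))
k,f=fit([(t,)+ST],[.5,-.3,.1]);print("stick",k,f.round(1))
TR=([[.145,.105,.018],[.145,-.105,.018],[-.145,-.105,.018],[-.145,.105,.018]],crop([[47,27],[432,37],[435,562],[42,555]],[365,140],5))
y,f=fit([(t,)+TR],[.5,-.3,.0]);print("tray",y,f.round(1))
c,sn=np.cos(p[2]),np.sin(p[2]); d=b-p
print("block in slicer",c*d[0]+sn*d[1],-sn*d[0]+c*d[1],np.degrees(d[2]))
# overlay
def box(p,x0,x1,y0,y1,z0,z1): return T(p,[[x,y,z] for z in(z0,z1) for x,y in((x0,y0),(x1,y0),(x1,y1),(x0,y1))])
B=[box(p,-.335,.125,-.125,.035,.0,.034),box(p,-.311,-.001,-.1,0,.034,.07),box(p,-.306,-.001,0,.004,.07,.112),box(b,-.075,.075,-.035,.035,.07,.12),
 box(k,-.045,.115,-.018,.018,.003,.021),box(k,.115,.143,-.018,-.003,.003,.021),box(k,-.03,.03,-.01,.01,.021,.097),box(y,-.145,.145,-.105,.105,0,.018)]
for n,sh,cr in(("t",t,(120,262,110,465)),("s",s,(140,330,130,380))):
    S=3 if n=="s" else 2.2
    a=cr
    im=cv2.resize(np.ascontiguousarray(sh["img"][a[0]:a[1],a[2]:a[3],::-1]),None,fx=S,fy=S,interpolation=cv2.INTER_CUBIC)
    for q in B:
        u=np.round(((proj(sh,q)-[a[2],a[0]])+.5)*S-.5).astype(int)
        for i in range(4):
            for e,g in((i,(i+1)%4),(i+4,(i+1)%4+4),(i,i+4)): cv2.line(im,tuple(map(int,u[e])),tuple(map(int,u[g])),(0,255,0),1)
    cv2.imwrite(f"pics/ov_{n}.png",im)
E
```

```text
slicer [0.53783549 0.20443002 1.41495952] [ 1.2 -0.8 -0.8  0.3 -1.   0.7 -0.2 -0.2  0.2  0.1  0.6 -0.2]
block [0.57331215 0.0355622  1.38861648] [ 0.3  0.4 -0.  -0.3  0.6  0.2 -1.3 -0.3]
stick [ 0.48319301 -0.42604687  0.10708544] [ 0.7  0.7  0.1  0.6  0.1 -0.   0.5 -0.7 -0.2 -0.  -1.1 -1.  -0.3 -0.2
  0.5  0.5 -0.3 -0.1]
tray [ 0.50480901 -0.4046169  -0.02461296] [ 0.1 -0.6 -0.4 -0.3  0.   0.9  0.2  0.1]
block in slicer -0.16131526438032354 -0.06125618881081088 -1.5093446932792278
```

View pics/ov_t.png

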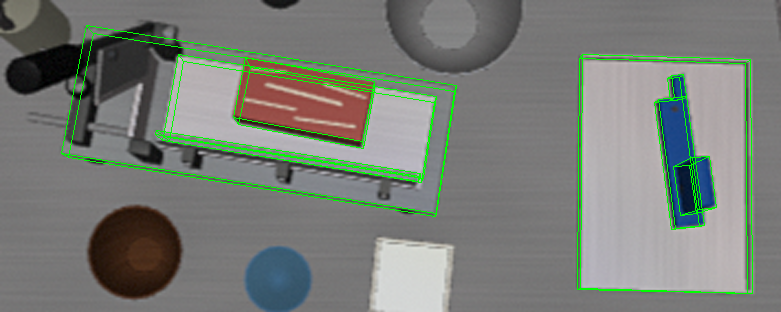

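View pics/ov_s.png

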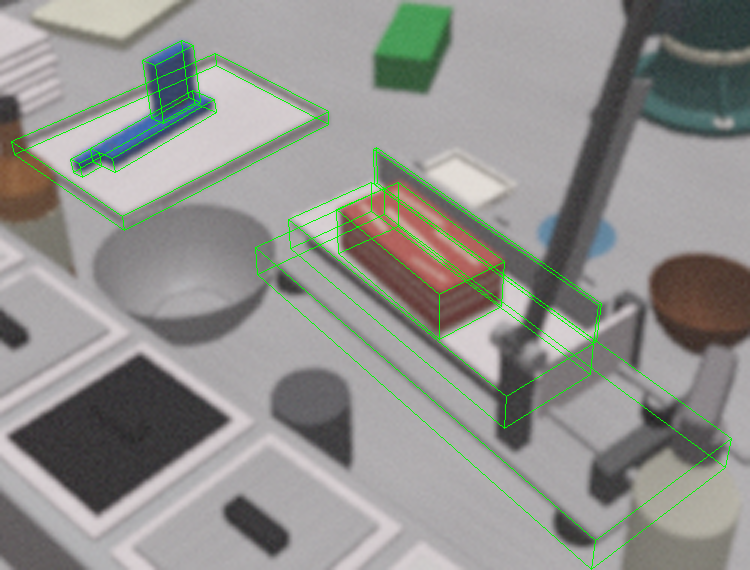

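Run:
```python
from h import *
import pickle
t,s=pickle.load(open("s0.pkl","rb"))
SL=([[-.335,-.125,.034],[-.335,.035,.034],[.125,.035,.034],[.125,-.125,.034],[-.311,-.1,.07],[-.001,-.1,.07]],
 crop([[765,150],[738,368],[90,262],[130,45],[733,165],[287,95]],[115,120],3.8))
SLs=([[-.311,-.1,.07],[-.306,.002,.112],[-.335,-.125,.034]],crop([[48,130],[165,42],[25,190]],[215,180],4))
for v in([(t,)+SL],[(s,)+SLs],[(t,)+SL,(s,)+SLs]):
    p,f=fit(v,[.5,.1,1.5]);print("slicer",p,f.round(1))
BL=([[.075,-.035,.12],[-.075,-.035,.12],[-.075,.035,.12],[.075,.035,.12]],crop([[403,98],[627,142],[605,243],[388,203]],[115,120],3.8))
BLs=([[.075,-.035,.07],[-.075,-.035,.12],[-.075,.035,.12],[.075,.035,.12],[.075,-.035,.12]],crop([[248,282],[115,122],[195,83],[330,188],[248,232]],[215,180],4))
for v in([(t,)+BL],[(s,)+BLs],[(t,)+BL,(s,)+BLs]):
    b,f=fit(v,[.5,.1,1.5]);print("block",b,f.round(1))
    c,sn=np.cos(p[2]),np.sin(p[2]); d=b-p
    print("block in slicer",c*d[0]+sn*d[1],-sn*d[0]+c*d[1],np.degrees(d[2]))
# bystanders approx
for n,px,z in(("bottle",(372,95),.1),("mix",(316,122),.06),("tin",(236,108),.07),("dish",(236,247),.02),("plate",(297,247),.014),("soup",(171,234),.06),("spray",(120,125),.1)):
    R=Ro.from_euler('xyz',t["attitude"]).as_matrix(); K=np.linalg.inv(t["mtx"])@[px[0],px[1],1]; d=R@K; print(n,(t["origin"]+d*(z-t["origin"][2])/d[2]).round(3))
```

```text
slicer [0.53783549 0.20443002 1.41495952] [ 1.2 -0.8 -0.8  0.3 -1.   0.7 -0.2 -0.2  0.2  0.1  0.6 -0.2]
slicer [0.49655081 0.21443679 1.5519856 ] [ 3.1  3.6 -0.  -0.3 -2.5 -1.1]
slicer [0.53776072 0.20595296 1.41156129] [ 0.7 -0.4 -1.5  0.7 -1.6  0.5 -0.6 -0.3 -0.3  0.6  0.1 -0.1 -0.5  0.5
 -0.8 -1.1 -5.7 -5.2]
block [0.57331215 0.0355622  1.38861648] [ 0.3  0.4 -0.  -0.3  0.6  0.2 -1.3 -0.3]
block in slicer -0.16259798421503882 -0.06211933006696419 -1.3146405056695276
block [0.57104501 0.03641487 1.37865389] [-0.2  2.3 -0.8 -1.2 -0.  -0.2  1.1  0.   0.1 -0.3]
block in slicer -0.1621155887275226 -0.05974566956057229 -1.8854553624378212
block [0.57253162 0.036142   1.38690393] [ 0.1  0.6 -0.2  0.1  0.3  0.6 -1.6 -0.1 -0.4  2.6 -1.4 -0.8 -0.7  0.
  0.8  0.1 -0.1 -0.1]
block in slicer -0.16214928292575642 -0.06125674414471448 -1.4127627055271976
bottle [ 0.763 -0.284  0.1  ]
mix [ 0.702 -0.141  0.06 ]
tin [0.735 0.071 0.07 ]
dish [0.371 0.07  0.02 ]
plate [ 0.372 -0.093  0.014]
soup [0.402 0.235 0.06 ]
spray [0.679 0.365 0.1  ]
```

```bash
cat >> h.py <<'E'
SL=np.array([.5378,.2052,1.413])   # slicer frame
def plan(obs,xyz,yaw,n,maxrot=7.0,pose=None):
    """n rows from the measured pose to target (tool down, yaw); prints rows"""
    p=np.array(obs["tool_pos"] if pose is None else pose[0]); R=Ro.from_euler('xyz',obs["ee_rot"]) if pose is None else pose[1]
    Rt=Ro.from_euler('xyz',[np.pi,0,yaw]); out=[]
    for i in range(n):
        k=n-i
        d=R.inv().apply((np.array(xyz)-p)/k); L=np.linalg.norm(d); 
        if L>.0415: d*=.0415/L
        rv=(R.inv()*Rt).as_rotvec(degrees=True)
        if i==0: 
            a=(np.degrees(Rt.as_euler('xyz')[2]-R.as_euler('xyz')[2])+180)%360-180
        rv=rv/k
        if np.linalg.norm(rv)>maxrot: rv*=maxrot/np.linalg.norm(rv)
        d=np.round(d,4); rv=np.round(rv,2)
        out.append({k_:float(v) for k_,v in zip(("x","y","z","rx","ry","rz"),list(d)+list(rv)) if v!=0})
        p=p+R.apply(d); R=R*Ro.from_rotvec(rv,degrees=True)
    import json
    print(json.dumps(out)); print("end",p.round(4),R.as_euler('xyz').round(3)); return p,R
def stick2tcp(fx,fy,under,dz=.003,sx=0.,sy=0.,dyaw=0.):
    """stick origin in feed frame (fx,fy), underside height world -> tcp xyz,yaw"""
    w=T(SL,[[fx,fy,0]])[0]; return [w[0],w[1],under+.066+dz-.019],SL[2]-np.pi/2+dyaw
E
python3 - <<'E'
from bench import robot
from h import *
plan(robot.get_obs(),[.483,-.426,.20],.107-np.pi/2,24)
E
```

```text
[{"x": -0.0301, "y": 0.0258, "z": 0.0002, "rz": 6.17}, {"x": -0.0272, "y": 0.0289, "z": 0.0002, "rz": 6.17}, {"x": -0.0239, "y": 0.0317, "z": 0.0002, "rz": 6.17}, {"x": -0.0204, "y": 0.0341, "z": 0.0002, "rz": 6.17}, {"x": -0.0166, "y": 0.0361, "z": 0.0002, "rz": 6.17}, {"x": -0.0126, "y": 0.0376, "z": 0.0002, "rz": 6.17}, {"x": -0.0085, "y": 0.0388, "z": 0.0002, "rz": 6.17}, {"x": -0.0043, "y": 0.0395, "z": 0.0002, "rz": 6.17}, {"y": 0.0397, "z": 0.0002, "rz": 6.17}, {"x": 0.0043, "y": 0.0395, "z": 0.0002, "rz": 6.17}, {"x": 0.0085, "y": 0.0388, "z": 0.0002, "rz": 6.17}, {"x": 0.0126, "y": 0.0376, "z": 0.0002, "rz": 6.17}, {"x": 0.0166, "y": 0.0361, "z": 0.0003, "rz": 6.17}, {"x": 0.0203, "y": 0.0341, "z": 0.0002, "rz": 6.17}, {"x": 0.0239, "y": 0.0317, "z": 0.0003, "rz": 6.17}, {"x": 0.0272, "y": 0.0289, "z": 0.0002, "rz": 6.17}, {"x": 0.0301, "y": 0.0259, "z": 0.0003, "rz": 6.17}, {"x": 0.0327, "y": 0.0225, "z": 0.0002, "rz": 6.16}, {"x": 0.0349, "y": 0.0188, "z": 0.0003, "rz": 6.17}, {"x": 0.0368, "y": 0.015, "z": 0.0002, "rz": 6.16}, {"x": 0.0381, "y": 0.0109, "z": 0.0003, "rz": 6.17}, {"x": 0.0391, "y": 0.0068, "z": 0.0002, "rz": 6.16}, {"x": 0.0396, "y": 0.0025, "z": 0.0003, "rz": 6.17}, {"x": 0.0396, "y": -0.0018, "z": 0.0002, "rz": 6.16}]
end [ 0.483 -0.426  0.2  ] [-3.142  0.    -1.464]
```

{"op": "jog_arm", "data": {"series": [{"x": -0.03, "y": 0.026, "rz": 6.2}, {"x": -0.027, "y": 0.029, "rz": 6.2}, {"x": -0.024, "y": 0.032, "rz": 6.2}, {"x": -0.02, "y": 0.034, "rz": 6.2}, {"x": -0.017, "y": 0.036, "rz": 6.2}, {"x": -0.013, "y": 0.038, "rz": 6.2}, {"x": -0.0085, "y": 0.039, "rz": 6.2}, {"x": -0.004, "y": 0.0395, "rz": 6.2}, {"y": 0.04, "rz": 6.2}, {"x": 0.004, "y": 0.0395, "rz": 6.2}, {"x": 0.0085, "y": 0.039, "rz": 6.2}, {"x": 0.013, "y": 0.038, "rz": 6.2}]}}

```text
invalid input
```

Run:
```python
from bench import robot
from h import *
o=robot.get_obs();print(o["tool_pos"],o["ee_rot"],o["time"])
plan(o,[.483,-.426,.18],.107-np.pi/2,16)
```

```text
[0.23962873 0.49506758 0.20548973] [-3.14158598e+00 -6.61698157e-05  1.12003743e+00] 1.05
[{"x": -0.0315, "y": 0.027, "z": 0.0011, "rz": 7.0}, {"x": -0.028, "y": 0.0306, "z": 0.0011, "rz": 7.0}, {"x": -0.024, "y": 0.0338, "z": 0.0011, "rz": 7.0}, {"x": -0.0197, "y": 0.0365, "z": 0.0011, "rz": 7.0}, {"x": -0.0151, "y": 0.0386, "z": 0.0011, "rz": 7.0}, {"x": -0.0103, "y": 0.0402, "z": 0.0011, "rz": 7.0}, {"x": -0.0053, "y": 0.0411, "z": 0.0011, "rz": 7.0}, {"x": -0.0003, "y": 0.0415, "z": 0.0011, "rz": 7.0}, {"x": 0.0048, "y": 0.0412, "z": 0.0011, "rz": 7.0}, {"x": 0.0098, "y": 0.0403, "z": 0.0011, "rz": 7.0}, {"x": 0.0146, "y": 0.0388, "z": 0.0011, "rz": 7.0}, {"x": 0.0192, "y": 0.0368, "z": 0.0011, "rz": 7.0}, {"x": 0.0236, "y": 0.0341, "z": 0.0011, "rz": 7.0}, {"x": 0.0276, "y": 0.031, "z": 0.0011, "rz": 7.0}, {"x": 0.0311, "y": 0.0274, "z": 0.0011, "rz": 7.0}, {"x": 0.0342, "y": 0.0234, "z": 0.0011, "rz": 7.0}]
end [ 0.4091 -0.1465  0.1879] [-3.142  0.    -0.835]
```

{"op": "jog_arm", "data": {"series": [{"x": -0.03, "y": 0.026, "z": 0.0, "rx": 0.0, "ry": 0.0, "rz": 6.2}, {"x": -0.027, "y": 0.029, "z": 0.0, "rx": 0.0, "ry": 0.0, "rz": 6.2}, {"x": -0.024, "y": 0.032, "z": 0.0, "rx": 0.0, "ry": 0.0, "rz": 6.2}, {"x": -0.02, "y": 0.034, "z": 0.0, "rx": 0.0, "ry": 0.0, "rz": 6.2}], "claw": 1}}

```text
time: 1.38
tool_pos: [0.2794, 0.3427, 0.2022]
ee_rot: [-3.14, 0.003, 0.681]
wrist_force: [0.7, -0.5, 0.8]
width: 0.0937
```

```bash
sed -i 's/ if v!=0})/})/; s/d=np.round(d,4); rv=np.round(rv,2)/d=np.round(d,4)+0.0; rv=np.round(rv,1)+0.0/' h.py
python3 - <<'E'
from bench import robot
from h import *
o=robot.get_obs();print(o["tool_pos"],o["ee_rot"],o["time"])
plan(o,[.483,-.426,.18],.107-np.pi/2,20)
E
```

```text
[0.27937297 0.34268975 0.20221257] [-3.14031610e+00  3.09989592e-03  6.80964711e-01] 1.3833
[{"x": -0.0163, "y": 0.0363, "z": 0.0011, "rx": 0.0, "ry": 0.0, "rz": 6.1}, {"x": -0.0123, "y": 0.0378, "z": 0.0011, "rx": 0.0, "ry": 0.0, "rz": 6.1}, {"x": -0.0083, "y": 0.0389, "z": 0.0011, "rx": 0.0, "ry": 0.0, "rz": 6.1}, {"x": -0.0041, "y": 0.0395, "z": 0.0011, "rx": 0.0, "ry": 0.0, "rz": 6.2}, {"x": 0.0002, "y": 0.0398, "z": 0.0011, "rx": 0.0, "ry": 0.0, "rz": 6.1}, {"x": 0.0045, "y": 0.0395, "z": 0.0011, "rx": 0.0, "ry": 0.0, "rz": 6.2}, {"x": 0.0087, "y": 0.0388, "z": 0.0011, "rx": 0.0, "ry": 0.0, "rz": 6.1}, {"x": 0.0128, "y": 0.0377, "z": 0.0011, "rx": 0.0, "ry": 0.0, "rz": 6.2}, {"x": 0.0168, "y": 0.0361, "z": 0.0011, "rx": 0.0, "ry": 0.0, "rz": 6.1}, {"x": 0.0205, "y": 0.0341, "z": 0.0011, "rx": 0.0, "ry": 0.0, "rz": 6.2}, {"x": 0.024, "y": 0.0316, "z": 0.0011, "rx": 0.0, "ry": 0.0, "rz": 6.1}, {"x": 0.0273, "y": 0.0289, "z": 0.0011, "rx": 0.0, "ry": 0.0, "rz": 6.2}, {"x": 0.0302, "y": 0.0258, "z": 0.0011, "rx": 0.0, "ry": 0.0, "rz": 6.1}, {"x": 0.0328, "y": 0.0224, "z": 0.0011, "rx": 0.0, "ry": 0.0, "rz": 6.2}, {"x": 0.035, "y": 0.0188, "z": 0.0011, "rx": 0.0, "ry": 0.0, "rz": 6.1}, {"x": 0.0369, "y": 0.0149, "z": 0.0012, "rx": 0.0, "ry": 0.0, "rz": 6.2}, {"x": 0.0382, "y": 0.0109, "z": 0.0011, "rx": 0.0, "ry": 0.0, "rz": 6.1}, {"x": 0.0392, "y": 0.0068, "z": 0.0012, "rx": 0.1, "ry": 0.0, "rz": 6.2}, {"x": 0.0397, "y": 0.0025, "z": 0.0011, "rx": 0.0, "ry": 0.0, "rz": 6.1}, {"x": 0.0397, "y": -0.0018, "z": 0.0012, "rx": 0.1, "ry": 0.0, "rz": 6.2}]
end [ 0.483 -0.426  0.18 ] [-3.141 -0.    -1.464]
```

{"op": "jog_arm", "data": {"series": [{"x": -0.016, "y": 0.036, "z": 0.001, "rz": 6.1}, {"x": -0.012, "y": 0.038, "z": 0.001, "rz": 6.1}, {"x": -0.008, "y": 0.039, "z": 0.001, "rz": 6.1}, {"x": -0.004, "y": 0.0395, "z": 0.001, "rz": 6.1}, {"x": 0, "y": 0.04, "z": 0.001, "rz": 6.1}, {"x": 0.0045, "y": 0.0395, "z": 0.001, "rz": 6.1}, {"x": 0.009, "y": 0.039, "z": 0.001, "rz": 6.1}, {"x": 0.013, "y": 0.038, "z": 0.001, "rz": 6.1}, {"x": 0.017, "y": 0.036, "z": 0.001, "rz": 6.1}, {"x": 0.0205, "y": 0.034, "z": 0.001, "rz": 6.1}, {"x": 0.024, "y": 0.0315, "z": 0.001, "rz": 6.1}, {"x": 0.027, "y": 0.029, "z": 0.001, "rz": 6.1}], "claw": 1}}

```text
invalid input
```

Run:
```python
from bench import robot
from h import *
o=robot.get_obs();print(o["tool_pos"],o["ee_rot"],o["time"])
plan(o,[.483,-.426,.14],.107-np.pi/2,11)
```

```text
[0.27937297 0.34268975 0.20221257] [-3.14031610e+00  3.09989592e-03  6.80964711e-01] 1.3833
[{"x": -0.0169, "y": 0.0377, "z": 0.0032, "rx": 0.0, "ry": 0.0, "rz": 7.0}, {"x": -0.0122, "y": 0.0395, "z": 0.0032, "rx": 0.0, "ry": 0.0, "rz": 7.0}, {"x": -0.0073, "y": 0.0407, "z": 0.0032, "rx": 0.0, "ry": 0.0, "rz": 7.0}, {"x": -0.0023, "y": 0.0413, "z": 0.0032, "rx": 0.0, "ry": 0.0, "rz": 7.0}, {"x": 0.0028, "y": 0.0413, "z": 0.0033, "rx": 0.0, "ry": 0.0, "rz": 7.0}, {"x": 0.0078, "y": 0.0406, "z": 0.0032, "rx": 0.0, "ry": 0.0, "rz": 7.0}, {"x": 0.0127, "y": 0.0394, "z": 0.0033, "rx": 0.0, "ry": 0.0, "rz": 7.0}, {"x": 0.0174, "y": 0.0375, "z": 0.0032, "rx": 0.0, "ry": 0.0, "rz": 7.0}, {"x": 0.0218, "y": 0.0352, "z": 0.0033, "rx": 0.0, "ry": 0.0, "rz": 7.0}, {"x": 0.0259, "y": 0.0322, "z": 0.0032, "rx": 0.0, "ry": 0.0, "rz": 7.0}, {"x": 0.0297, "y": 0.0288, "z": 0.0033, "rx": 0.0, "ry": 0.0, "rz": 7.0}]
end [ 0.396  -0.0971  0.1667] [ 3.139e+00  2.000e-03 -6.630e-01]
```

{"op": "jog_arm", "data": {"series": [{"x": -0.016, "y": 0.036, "z": 0.001, "rx": 0, "ry": 0, "rz": 6.1}, {"x": -0.012, "y": 0.038, "z": 0.001, "rx": 0, "ry": 0, "rz": 6.1}, {"x": -0.008, "y": 0.039, "z": 0.001, "rx": 0, "ry": 0, "rz": 6.1}, {"x": -0.004, "y": 0.0395, "z": 0.001, "rx": 0, "ry": 0, "rz": 6.1}, {"x": 0, "y": 0.04, "z": 0.001, "rx": 0, "ry": 0, "rz": 6.1}, {"x": 0.0045, "y": 0.0395, "z": 0.001, "rx": 0, "ry": 0, "rz": 6.1}, {"x": 0.009, "y": 0.039, "z": 0.001, "rx": 0, "ry": 0, "rz": 6.1}, {"x": 0.013, "y": 0.038, "z": 0.001, "rx": 0, "ry": 0, "rz": 6.1}, {"x": 0.017, "y": 0.036, "z": 0.001, "rx": 0, "ry": 0, "rz": 6.1}, {"x": 0.0205, "y": 0.034, "z": 0.001, "rx": 0, "ry": 0, "rz": 6.1}, {"x": 0.024, "y": 0.0315, "z": 0.001, "rx": 0, "ry": 0, "rz": 6.1}, {"x": 0.027, "y": 0.029, "z": 0.001, "rx": 0, "ry": 0, "rz": 6.1}]}}

```text
time: 2.38
tool_pos: [0.3915, -0.143, 0.1939]
ee_rot: [-3.134, -0.011, -0.658]
wrist_force: [0.5, 0.7, 0.1]
width: 0.0939
```

Run:
```python
from bench import robot
from h import *
o=robot.get_obs();print(o["tool_pos"],o["ee_rot"],o["time"])
plan(o,[.483,-.426,.14],.107-np.pi/2,11)
```

```text
[ 0.39153248 -0.14303726  0.19385381] [-3.13375666 -0.01129045 -0.65781053] 2.3833
[{"x": 0.0223, "y": 0.0153, "z": 0.005, "rx": -0.1, "ry": 0.0, "rz": 4.2}, {"x": 0.0233, "y": 0.0136, "z": 0.0051, "rx": -0.1, "ry": 0.0, "rz": 4.2}, {"x": 0.0242, "y": 0.0119, "z": 0.0051, "rx": -0.1, "ry": -0.1, "rz": 4.2}, {"x": 0.0251, "y": 0.0101, "z": 0.005, "rx": -0.1, "ry": 0.0, "rz": 4.2}, {"x": 0.0257, "y": 0.0082, "z": 0.0051, "rx": 0.0, "ry": -0.1, "rz": 4.2}, {"x": 0.0263, "y": 0.0063, "z": 0.005, "rx": -0.1, "ry": 0.0, "rz": 4.2}, {"x": 0.0267, "y": 0.0043, "z": 0.005, "rx": 0.0, "ry": -0.1, "rz": 4.2}, {"x": 0.0269, "y": 0.0024, "z": 0.005, "rx": -0.1, "ry": 0.0, "rz": 4.2}, {"x": 0.027, "y": 0.0004, "z": 0.005, "rx": 0.0, "ry": -0.1, "rz": 4.2}, {"x": 0.027, "y": -0.0016, "z": 0.0049, "rx": -0.1, "ry": 0.0, "rz": 4.2}, {"x": 0.0267, "y": -0.0036, "z": 0.005, "rx": 0.0, "ry": -0.1, "rz": 4.2}]
end [ 0.483 -0.426  0.14 ] [-3.141  0.    -1.464]
```

{"op": "jog_arm", "data": {"series": [{"x": 0.022, "y": 0.015, "z": 0.005, "rx": -0.1, "ry": 0, "rz": 4.2}, {"x": 0.023, "y": 0.0135, "z": 0.005, "rx": -0.1, "ry": 0, "rz": 4.2}, {"x": 0.024, "y": 0.012, "z": 0.005, "rx": -0.1, "ry": -0.1, "rz": 4.2}, {"x": 0.025, "y": 0.01, "z": 0.005, "rx": -0.1, "ry": 0, "rz": 4.2}, {"x": 0.0255, "y": 0.008, "z": 0.005, "rx": 0, "ry": -0.1, "rz": 4.2}, {"x": 0.026, "y": 0.006, "z": 0.005, "rx": -0.1, "ry": 0, "rz": 4.2}, {"x": 0.0265, "y": 0.004, "z": 0.005, "rx": 0, "ry": -0.1, "rz": 4.2}, {"x": 0.027, "y": 0.0025, "z": 0.005, "rx": -0.1, "ry": 0, "rz": 4.2}, {"x": 0.027, "y": 0, "z": 0.005, "rx": 0, "ry": -0.1, "rz": 4.2}, {"x": 0.027, "y": -0.0015, "z": 0.005, "rx": -0.1, "ry": 0, "rz": 4.2}, {"x": 0.0265, "y": -0.0035, "z": 0.005, "rx": 0, "ry": -0.1, "rz": 4.2}, {"x": 0, "y": 0, "z": 0, "rx": 0, "ry": 0, "rz": 0}]}}

```text
time: 3.38
tool_pos: [0.4766, -0.4506, 0.1369]
ee_rot: [-3.14, -0.002, -1.523]
wrist_force: [-0.3, 1.6, -1.3]
width: 0.0942
```

Run:
```python
from bench import robot,cams
from h import *
o=robot.get_obs();print(o["tool_pos"],o["ee_rot"],o["time"])
w=cams.snapshot("wrist"); cv2.imwrite("pics/w1.png",w["img"][:,:,::-1])
k=[.4832,-.4260,.1071]
print(proj(w,T(k,[[.03,.01,.097],[.03,-.01,.097],[-.03,-.01,.097],[-.03,.01,.097],[.115,.018,.021],[.143,-.018,.021],[-.045,.018,.021]])).round())
plan(o,[.483,-.426,.053],.107-np.pi/2,4)
```

```text
[ 0.47659517 -0.45057754  0.13685276] [-3.13958905e+00 -1.98989336e-03 -1.52299373e+00] 3.3833
[[218. 174.]
 [253. 172.]
 [260. 268.]
 [228. 270.]
 [212.  41.]
 [259.  -6.]
 [232. 250.]]
[{"x": -0.0061, "y": -0.0019, "z": 0.021, "rx": 0.0, "ry": 0.0, "rz": -0.8}, {"x": -0.0061, "y": -0.0019, "z": 0.0209, "rx": 0.0, "ry": 0.0, "rz": -0.9}, {"x": -0.006, "y": -0.002, "z": 0.021, "rx": -0.1, "ry": -0.1, "rz": -0.8}, {"x": -0.006, "y": -0.0022, "z": 0.0209, "rx": 0.0, "ry": 0.0, "rz": -0.9}]
end [ 0.483 -0.426  0.053] [-3.141 -0.    -1.464]
```

View pics/w1.png

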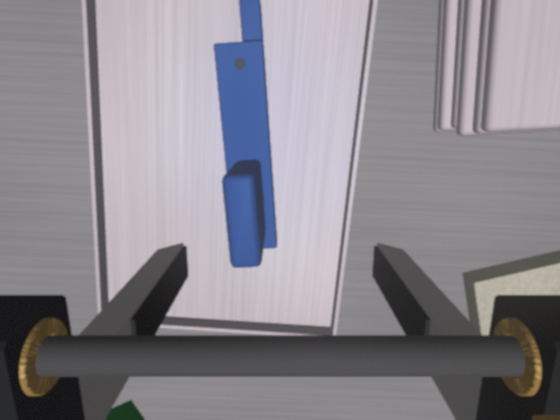

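{"op": "jog_arm", "data": {"series": [{"x": -0.006, "y": -0.002, "z": 0, "rx": 0, "ry": 0, "rz": -0.9}, {"x": -0.006, "y": -0.002, "z": 0, "rx": 0, "ry": 0, "rz": -0.9}, {"x": -0.006, "y": -0.002, "z": 0.01, "rx": 0, "ry": 0, "rz": -0.8}, {"x": -0.003, "y": -0.001, "z": 0.02, "rx": 0, "ry": 0, "rz": -0.4}, {"x": 0, "y": 0, "z": 0.02, "rx": 0, "ry": 0, "rz": 0}, {"x": 0, "y": 0, "z": 0.01, "rx": 0, "ry": 0, "rz": 0}, {"x": 0, "y": 0, "z": 0, "rx": 0, "ry": 0, "rz": 0}]}}

```text
time: 4.02
tool_pos: [0.4845, -0.4177, 0.0791]
ee_rot: [-3.134, -0.003, -1.45]
wrist_force: [-0.1, -0.4, -0.6]
width: 0.0938
```

Run:
```python
from bench import robot,cams
from h import *
o=robot.get_obs();print(o["tool_pos"],o["ee_rot"],o["time"],o["wrist_force"])
plan(o,[.483,-.4268,.053],.107-np.pi/2,3)
```

```text
[ 0.48445103 -0.41765865  0.07907438] [-3.13435912 -0.00322046 -1.45012729] 4.0167 [-0.14843048 -0.3837265  -0.63488812]
[{"x": 0.0029, "y": 0.0009, "z": 0.0087, "rx": -0.1, "ry": -0.1, "rz": 0.3}, {"x": 0.003, "y": 0.0009, "z": 0.0087, "rx": -0.2, "ry": 0.0, "rz": 0.2}, {"x": 0.003, "y": 0.0008, "z": 0.0087, "rx": -0.1, "ry": -0.1, "rz": 0.3}]
end [ 0.483  -0.4268  0.053 ] [-3.141  0.    -1.464]
```

{"op": "jog_arm", "data": {"series": [{"x": 0.003, "y": 0.001, "z": 0.006, "rx": -0.1, "ry": 0, "rz": 0.3}, {"x": 0.003, "y": 0.001, "z": 0.006, "rx": -0.2, "ry": 0, "rz": 0.2}, {"x": 0.002, "y": 0, "z": 0.006, "rx": 0, "ry": 0, "rz": 0.1}, {"x": 0, "y": 0, "z": 0.003, "rx": 0, "ry": 0, "rz": 0}, {"x": 0, "y": 0, "z": 0, "rx": 0, "ry": 0, "rz": 0}, {"x": 0, "y": 0, "z": 0, "rx": 0, "ry": 0, "rz": 0}]}}

```text
time: 4.52
tool_pos: [0.4847, -0.426, 0.0593]
ee_rot: [-3.137, -0.007, -1.459]
wrist_force: [0.4, 0.6, 0.2]
width: 0.0939
```

Run:
```python
from bench import robot,cams
from h import *
o=robot.get_obs();print(o["tool_pos"],o["ee_rot"],o["time"],o["wrist_force"])
plan(o,[.483,-.4268,.053],.107-np.pi/2,2)
```

```text
[ 0.4847399  -0.42597076  0.05930847] [-3.13731653 -0.00672896 -1.45870098] 4.5167 [0.35689169 0.55460223 0.17080155]
[{"x": 0.0003, "y": 0.0009, "z": 0.0032, "rx": -0.1, "ry": -0.2, "rz": 0.1}, {"x": 0.0003, "y": 0.0009, "z": 0.0031, "rx": -0.1, "ry": -0.2, "rz": 0.2}]
end [ 0.483  -0.4268  0.053 ] [-3.141  0.    -1.464]
```

{"op": "jog_arm", "data": {"series": [{"x": 0, "y": 0.001, "z": 0.003, "rx": -0.1, "ry": -0.2, "rz": 0.1}, {"x": 0, "y": 0.001, "z": 0.003, "rx": -0.1, "ry": -0.2, "rz": 0.2}, {"x": 0, "y": 0, "z": 0, "rx": 0, "ry": 0, "rz": 0}, {"x": 0, "y": 0, "z": 0, "rx": 0, "ry": 0, "rz": 0}]}}

```text
time: 4.85
tool_pos: [0.483, -0.4274, 0.054]
ee_rot: [-3.14, -0.001, -1.465]
wrist_force: [-0.1, 0.0, 0.2]
width: 0.0938
```

{"op": "jog_arm", "data": {"series": [{"x": 0, "y": 0, "z": 0, "rx": 0, "ry": 0, "rz": 0}, {"x": 0, "y": 0, "z": 0, "rx": 0, "ry": 0, "rz": 0}, {"x": 0, "y": 0, "z": 0, "rx": 0, "ry": 0, "rz": 0}, {"x": 0, "y": 0, "z": 0, "rx": 0, "ry": 0, "rz": 0}, {"x": 0, "y": 0, "z": 0, "rx": 0, "ry": 0, "rz": 0}, {"x": 0, "y": 0, "z": 0, "rx": 0, "ry": 0, "rz": 0}, {"x": 0, "y": 0, "z": 0, "rx": 0, "ry": 0, "rz": 0}, {"x": 0, "y": 0, "z": 0, "rx": 0, "ry": 0, "rz": 0}], "claw": 0}}

```text
time: 5.52
tool_pos: [0.4833, -0.4275, 0.0546]
ee_rot: [-3.139, -0.002, -1.465]
wrist_force: [-0.4, -0.3, -0.9]
width: 0.0439
```

Run:
```python
from bench import robot,cams
from h import *
o=robot.get_obs();print(o["tool_pos"],o["ee_rot"],o["time"],o["wrist_force"],o["width"],o["qvel"])
```

```text
[ 0.48326014 -0.42752338  0.05462338] [-3.13899317e+00 -1.62721269e-03 -1.46510929e+00] 5.5167 [-0.42223177 -0.31615816 -0.86666057] 0.0438777974057807 [ 0.00058058 -0.0017055  -0.00086667  0.00091242  0.0014339  -0.000766  ]
```

{"op": "jog_arm", "data": {"series": [{"x": 0, "y": 0, "z": 0, "rx": 0, "ry": 0, "rz": 0}, {"x": 0, "y": 0, "z": 0, "rx": 0, "ry": 0, "rz": 0}, {"x": 0, "y": 0, "z": 0, "rx": 0, "ry": 0, "rz": 0}, {"x": 0, "y": 0, "z": 0, "rx": 0, "ry": 0, "rz": 0}, {"x": 0, "y": 0, "z": 0, "rx": 0, "ry": 0, "rz": 0}, {"x": 0, "y": 0, "z": 0, "rx": 0, "ry": 0, "rz": 0}, {"x": 0, "y": 0, "z": 0, "rx": 0, "ry": 0, "rz": 0}]}}

```text
time: 6.1
tool_pos: [0.4833, -0.4275, 0.0546]
ee_rot: [-3.139, -0.002, -1.465]
wrist_force: [0.0, -0.0, 0.2]
width: 0.0198
```

Run:
```python
from bench import robot,cams
from h import *
o=robot.get_obs();print(o["tool_pos"],o["ee_rot"],o["time"],o["wrist_force"],o["width"])
w=cams.snapshot("wrist"); cv2.imwrite("pics/w2.png",w["img"][:,:,::-1])
plan(o,[.483,-.427,.18],.107-np.pi/2,6)
```

```text
[ 0.48328912 -0.42746855  0.0546342 ] [-3.13899368e+00 -1.59309641e-03 -1.46493147e+00] 6.1 [ 0.03537331 -0.04252442  0.16882433] 0.019839499212316033
[{"x": 0.0, "y": 0.0, "z": -0.0209, "rx": 0.0, "ry": 0.0, "rz": 0.0}, {"x": -0.0001, "y": 0.0, "z": -0.0209, "rx": 0.0, "ry": 0.0, "rz": 0.0}, {"x": 0.0, "y": 0.0, "z": -0.0209, "rx": 0.0, "ry": 0.0, "rz": 0.0}, {"x": -0.0001, "y": 0.0, "z": -0.0209, "rx": 0.0, "ry": 0.0, "rz": 0.0}, {"x": 0.0, "y": 0.0, "z": -0.0209, "rx": -0.1, "ry": 0.0, "rz": 0.0}, {"x": -0.0001, "y": -0.0001, "z": -0.0209, "rx": 0.0, "ry": -0.1, "rz": -0.1}]
end [ 0.483 -0.427  0.18 ] [-3.141  0.    -1.463]
```

View pics/w2.png

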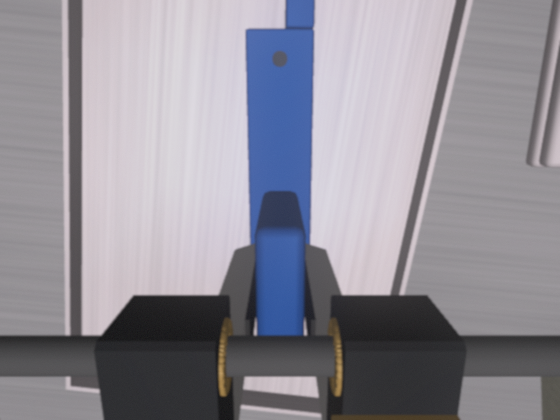

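Run:
```python
from bench import robot,cams
from h import *
w=cams.snapshot("wrist")
px=np.array([[247,30],[313,29],[302,196],[262,196],[257,233],[304,233]],float)
M=[[.115,.018,.021],[.115,-.018,.021]]
q,f=fit([(w,M,px[:2])],[.483,-.426,.107]);print(q,f.round(1))
o=robot.get_obs();print(o["tool_pos"],o["ee_rot"][2]+np.pi/2)
for k in([.4833,-.4275,.1058],): print(proj(w,T(k,[[.115,.018,.021],[.115,-.018,.021],[.143,-.003,.021],[.03,.01,.097],[.03,-.01,.097]])).round())
```

```text
[ 0.48145839 -0.42886994  0.11959405] [-2.  0.  2.  0.]
[ 0.48328082 -0.4274568   0.05462041] 0.10586474048106687
[[246.  25.]
 [316.  25.]
 [287. -36.]
 [255. 227.]
 [308. 227.]]
```

{"op": "jog_arm", "data": {"series": [{"x": 0, "y": 0, "z": -0.008, "rx": 0, "ry": 0, "rz": 0}, {"x": 0, "y": 0, "z": -0.02, "rx": 0, "ry": 0, "rz": 0}, {"x": 0, "y": 0, "z": -0.025, "rx": 0, "ry": 0, "rz": 0}, {"x": 0, "y": 0, "z": -0.025, "rx": 0, "ry": 0, "rz": 0}, {"x": 0, "y": 0, "z": -0.02, "rx": 0, "ry": 0, "rz": 0}, {"x": 0, "y": 0, "z": -0.01, "rx": 0, "ry": 0, "rz": 0}, {"x": 0, "y": 0, "z": 0, "rx": 0, "ry": 0, "rz": 0}]}}

```text
time: 6.78
tool_pos: [0.4803, -0.4248, 0.1628]
ee_rot: [3.136, 0.009, -1.465]
wrist_force: [0.5, 0.1, -0.5]
width: 0.0197
```

```bash
cat >> h.py <<'E'
DZ=.0516; SX=.002   # tcp z - stick underside; tcp ahead of stick origin
def tgt(fx,fy,under,dyaw=0.):
    w=T(SL,[[fx+SX,fy,0]])[0]; return [w[0],w[1],under+DZ],SL[2]-np.pi/2+dyaw
def where(o):
    d=o["tool_pos"][:2]-SL[:2]; c,s=np.cos(SL[2]),np.sin(SL[2])
    yaw=o["ee_rot"][2]
    f=o["wrist_force"]
    print("stick fx %.4f fy %.4f under %.4f dyaw(deg) %.2f rp %.2f %.2f| F feed %.1f lat %.1f z %.1f t %.2f w %.4f"%(c*d[0]+s*d[1]-SX,-s*d[0]+c*d[1],o["tool_pos"][2]-DZ,np.degrees(yaw+np.pi/2-SL[2]),
     np.degrees((o["ee_rot"][0]%(2*np.pi))-np.pi),np.degrees(o["ee_rot"][1]),c*f[0]+s*f[1],-s*f[0]+c*f[1],f[2],o["time"],o["width"]))
E
python3 - <<'E'
from bench import robot,cams
from h import *
o=robot.get_obs()
print(tgt(-.25,-.132,.10))
q=plan(o,[.53,-.22,.19],-.8,9)
x,y=tgt(-.25,-.132,.13); plan(o,x,y,9,pose=q)
E
```

```text
([np.float64(0.6291887389933124), np.float64(-0.06046162384735252), 0.1516], np.float64(-0.15779632679489652))
[{"x": -0.0221, "y": -0.0079, "z": -0.0029, "rx": 0.0, "ry": 0.1, "rz": -4.2}, {"x": -0.0214, "y": -0.0095, "z": -0.0029, "rx": 0.0, "ry": 0.1, "rz": -4.2}, {"x": -0.0207, "y": -0.011, "z": -0.003, "rx": 0.0, "ry": 0.1, "rz": -4.2}, {"x": -0.0198, "y": -0.0125, "z": -0.003, "rx": 0.0, "ry": 0.1, "rz": -4.3}, {"x": -0.0188, "y": -0.0139, "z": -0.003, "rx": 0.0, "ry": 0.0, "rz": -4.2}, {"x": -0.0177, "y": -0.0153, "z": -0.003, "rx": 0.0, "ry": 0.1, "rz": -4.3}, {"x": -0.0166, "y": -0.0166, "z": -0.0031, "rx": 0.1, "ry": 0.0, "rz": -4.2}, {"x": -0.0153, "y": -0.0177, "z": -0.003, "rx": 0.0, "ry": 0.1, "rz": -4.3}, {"x": -0.0139, "y": -0.0188, "z": -0.003, "rx": 0.1, "ry": 0.0, "rz": -4.2}]
end [ 0.53 -0.22  0.19] [-3.142e+00  1.000e-03 -8.000e-01]
[{"x": -0.005, "y": -0.0203, "z": 0.0009, "rx": 0.0, "ry": 0.0, "rz": -4.1}, {"x": -0.0036, "y": -0.0206, "z": 0.0009, "rx": 0.0, "ry": 0.0, "rz": -4.1}, {"x": -0.0021, "y": -0.0208, "z": 0.0009, "rx": 0.0, "ry": 0.0, "rz": -4.1}, {"x": -0.0006, "y": -0.0208, "z": 0.001, "rx": 0.0, "ry": 0.0, "rz": -4.1}, {"x": 0.0009, "y": -0.0209, "z": 0.0009, "rx": 0.0, "ry": 0.0, "rz": -4.1}, {"x": 0.0024, "y": -0.0207, "z": 0.001, "rx": 0.0, "ry": 0.0, "rz": -4.1}, {"x": 0.0038, "y": -0.0205, "z": 0.0009, "rx": 0.0, "ry": 0.0, "rz": -4.1}, {"x": 0.0053, "y": -0.0202, "z": 0.001, "rx": 0.0, "ry": 0.0, "rz": -4.1}, {"x": 0.0067, "y": -0.0197, "z": 0.0009, "rx": 0.0, "ry": 0.0, "rz": -4.0}]
end [ 0.6292 -0.0605  0.1816] [-3.141e+00  1.000e-03 -1.580e-01]
```

{"op": "jog_arm", "data": {"series": [{"x": -0.022, "y": -0.008, "z": -0.003, "rx": 0, "ry": 0.1, "rz": -4.2}, {"x": -0.0215, "y": -0.0095, "z": -0.003, "rx": 0, "ry": 0.1, "rz": -4.2}, {"x": -0.0205, "y": -0.011, "z": -0.003, "rx": 0, "ry": 0.1, "rz": -4.2}, {"x": -0.02, "y": -0.0125, "z": -0.003, "rx": 0, "ry": 0.1, "rz": -4.2}, {"x": -0.019, "y": -0.014, "z": -0.003, "rx": 0, "ry": 0, "rz": -4.2}, {"x": -0.0175, "y": -0.0155, "z": -0.003, "rx": 0, "ry": 0.1, "rz": -4.2}, {"x": -0.0165, "y": -0.0165, "z": -0.003, "rx": 0, "ry": 0, "rz": -4.2}, {"x": -0.0155, "y": -0.018, "z": -0.003, "rx": 0, "ry": 0.1, "rz": -4.2}, {"x": -0.014, "y": -0.019, "z": -0.003, "rx": 0, "ry": 0, "rz": -4.2}]}}

```text
time: 7.53
tool_pos: [0.5243, -0.2137, 0.1775]
ee_rot: [3.132, 0.019, -0.785]
wrist_force: [-0.1, -0.2, -2.4]
width: 0.0192
```

Run:
```python
from bench import robot,cams
from h import *
o=robot.get_obs(); where(o); print(o["tool_pos"])
x,y=tgt(-.25,-.132,.13); plan(o,x,y,9)
```

```text
stick fx -0.4178 fy -0.0525 under 0.1259 dyaw(deg) -35.93 rp -0.55 1.06| F feed -0.3 lat 0.1 z -2.4 t 7.53 w 0.0192
[ 0.52434621 -0.21370764  0.17749551]
[{"x": -0.0038, "y": -0.0203, "z": -0.0006, "rx": 0.0, "ry": 0.1, "rz": -4.0}, {"x": -0.0024, "y": -0.0205, "z": -0.0006, "rx": 0.0, "ry": 0.1, "rz": -4.0}, {"x": -0.0009, "y": -0.0206, "z": -0.0006, "rx": 0.0, "ry": 0.1, "rz": -4.0}, {"x": 0.0005, "y": -0.0206, "z": -0.0006, "rx": 0.0, "ry": 0.2, "rz": -4.0}, {"x": 0.0019, "y": -0.0205, "z": -0.0006, "rx": 0.0, "ry": 0.1, "rz": -4.0}, {"x": 0.0034, "y": -0.0204, "z": -0.0006, "rx": 0.0, "ry": 0.2, "rz": -4.0}, {"x": 0.0048, "y": -0.0201, "z": -0.0005, "rx": 0.1, "ry": 0.1, "rz": -4.0}, {"x": 0.0062, "y": -0.0197, "z": -0.0005, "rx": 0.0, "ry": 0.2, "rz": -4.0}, {"x": 0.0075, "y": -0.0191, "z": -0.0005, "rx": 0.1, "ry": 0.1, "rz": -3.9}]
end [ 0.6292 -0.0605  0.1816] [-3.141e+00  1.000e-03 -1.580e-01]
```

{"op": "jog_arm", "data": {"series": [{"x": -0.004, "y": -0.02, "z": -0.002, "rx": 0, "ry": 0.1, "rz": -4}, {"x": -0.0025, "y": -0.0205, "z": -0.002, "rx": 0, "ry": 0.1, "rz": -4}, {"x": -0.001, "y": -0.0205, "z": -0.002, "rx": 0, "ry": 0.1, "rz": -4}, {"x": 0.0005, "y": -0.0205, "z": -0.001, "rx": 0, "ry": 0.2, "rz": -4}, {"x": 0.002, "y": -0.0205, "z": -0.001, "rx": 0, "ry": 0.1, "rz": -4}, {"x": 0.0035, "y": -0.0205, "z": -0.001, "rx": 0, "ry": 0.2, "rz": -4}, {"x": 0.005, "y": -0.02, "z": -0.001, "rx": 0.1, "ry": 0.1, "rz": -4}, {"x": 0.006, "y": -0.019, "z": 0, "rx": 0, "ry": 0.2, "rz": -4}, {"x": 0.006, "y": -0.013, "z": 0, "rx": 0.1, "ry": 0.1, "rz": -3}, {"x": 0, "y": 0, "z": 0, "rx": 0, "ry": 0, "rz": 0}]}}

```text
time: 8.37
tool_pos: [0.6214, -0.0501, 0.1705]
ee_rot: [-3.136, 0.024, -0.134]
wrist_force: [-0.1, -0.5, -1.3]
width: 0.02
```

Run:
```python
from bench import robot,cams
from h import *
o=robot.get_obs(); where(o); print(o["tool_pos"])
x,y=tgt(-.25,-.132,.10); plan(o,x,y,4)
for n in("top","wrist","scene"):
    s=cams.snapshot(n); cv2.imwrite(f"pics/{n}2.png",s["img"][:,:,::-1])
```

```text
stick fx -0.2410 fy -0.1227 under 0.1189 dyaw(deg) 1.34 rp 0.35 1.37| F feed -0.5 lat 0.0 z -1.3 t 8.37 w 0.0200
[ 0.62138566 -0.05013394  0.17047877]
[{"x": 0.0024, "y": 0.0023, "z": 0.0047, "rx": -0.1, "ry": 0.3, "rz": 0.3}, {"x": 0.0024, "y": 0.0023, "z": 0.0046, "rx": -0.1, "ry": 0.4, "rz": 0.3}, {"x": 0.0023, "y": 0.0023, "z": 0.0047, "rx": -0.1, "ry": 0.3, "rz": 0.4}, {"x": 0.0024, "y": 0.0023, "z": 0.0047, "rx": 0.0, "ry": 0.4, "rz": 0.3}]
end [ 0.6292 -0.0605  0.1516] [-3.141e+00 -1.000e-03 -1.570e-01]
```

View pics/wrist2.png

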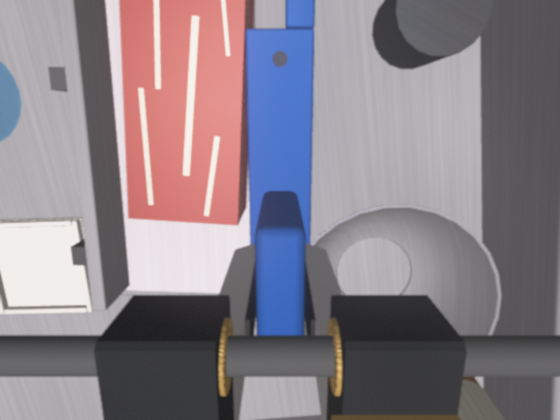

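View pics/scene2.png

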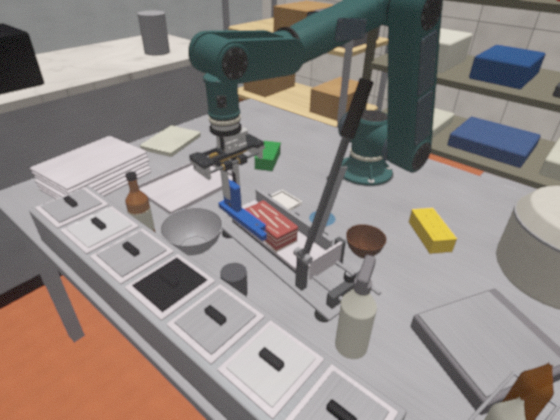

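{"op": "jog_arm", "data": {"series": [{"x": 0.0025, "y": 0.002, "z": 0.002, "rx": -0.1, "ry": 0.3, "rz": 0.3}, {"x": 0.0025, "y": 0.002, "z": 0.003, "rx": -0.1, "ry": 0.4, "rz": 0.3}, {"x": 0.0025, "y": 0.002, "z": 0.005, "rx": -0.1, "ry": 0.3, "rz": 0.4}, {"x": 0.0025, "y": 0.002, "z": 0.005, "rx": 0, "ry": 0.4, "rz": 0.3}, {"x": 0, "y": 0, "z": 0, "rx": 0, "ry": 0, "rz": 0}, {"x": 0, "y": 0, "z": 0, "rx": 0, "ry": 0, "rz": 0}]}}

```text
time: 9.02
tool_pos: [0.6273, -0.0687, 0.1541]
ee_rot: [3.137, -0.002, -0.174]
wrist_force: [0.4, -1.0, -1.6]
width: 0.0202
```

Run:
```python
from bench import robot,cams
from h import *
o=robot.get_obs(); where(o); print(o["tool_pos"])
x,y=tgt(-.25,-.132,.075); plan(o,x,y,5)
```

```text
stick fx -0.2584 fy -0.1314 under 0.1025 dyaw(deg) -0.96 rp -0.24 -0.11| F feed -0.9 lat -0.5 z -1.6 t 9.02 w 0.0202
[ 0.62731684 -0.06871646  0.15411206]
[{"x": 0.0001, "y": -0.0017, "z": 0.0055, "rx": 0.0, "ry": 0.0, "rz": -0.2}, {"x": 0.0001, "y": -0.0017, "z": 0.0055, "rx": 0.1, "ry": 0.0, "rz": -0.2}, {"x": 0.0001, "y": -0.0017, "z": 0.0055, "rx": 0.0, "ry": 0.0, "rz": -0.2}, {"x": 0.0001, "y": -0.0017, "z": 0.0055, "rx": 0.1, "ry": -0.1, "rz": -0.2}, {"x": 0.0, "y": -0.0017, "z": 0.0055, "rx": 0.0, "ry": 0.0, "rz": -0.2}]
end [ 0.6292 -0.0605  0.1266] [ 3.141 -0.    -0.157]
```

{"op": "jog_arm", "data": {"series": [{"x": 0, "y": -0.001, "z": 0.006, "rx": 0, "ry": 0, "rz": -0.2}, {"x": 0, "y": -0.001, "z": 0.006, "rx": 0, "ry": 0, "rz": -0.2}, {"x": 0, "y": -0.001, "z": 0.005, "rx": 0, "ry": 0, "rz": -0.2}, {"x": 0, "y": -0.001, "z": 0.004, "rx": 0, "ry": 0, "rz": -0.1}, {"x": 0, "y": 0, "z": 0, "rx": 0, "ry": 0, "rz": 0}, {"x": 0, "y": 0, "z": 0, "rx": 0, "ry": 0, "rz": 0}, {"x": 0, "y": 0, "z": 0, "rx": 0, "ry": 0, "rz": 0}]}}

```text
time: 9.6
tool_pos: [0.6275, -0.0642, 0.1299]
ee_rot: [3.138, -0.0, -0.161]
wrist_force: [-0.8, -0.3, -2.1]
width: 0.0202
```

Run:
```python
from bench import robot,cams
from h import *
o=robot.get_obs(); where(o); print(o["tool_pos"])
x,y=tgt(-.25,-.132,.075); plan(o,x,y,1)
w=cams.snapshot("wrist"); cv2.imwrite("pics/w3.png",w["img"][:,:,::-1])
s=cams.snapshot("scene"); cv2.imwrite("pics/s3.png",cv2.resize(s["img"][170:300,200:360,::-1],None,fx=4,fy=4,interpolation=cv2.INTER_CUBIC))
```

```text
stick fx -0.2540 fy -0.1309 under 0.0783 dyaw(deg) -0.19 rp -0.23 -0.01| F feed -0.4 lat 0.8 z -2.1 t 9.60 w 0.0202
[ 0.62749531 -0.0642484   0.1299484 ]
[{"x": 0.0011, "y": -0.004, "z": 0.0033, "rx": 0.2, "ry": 0.0, "rz": -0.2}]
end [ 0.6292 -0.0605  0.1266] [ 3.141 -0.    -0.158]
```

View pics/w3.png

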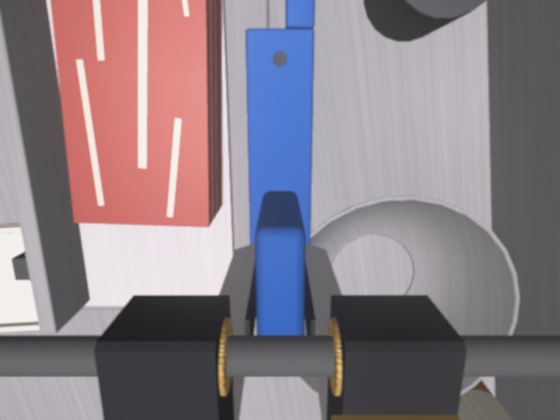

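View pics/s3.png

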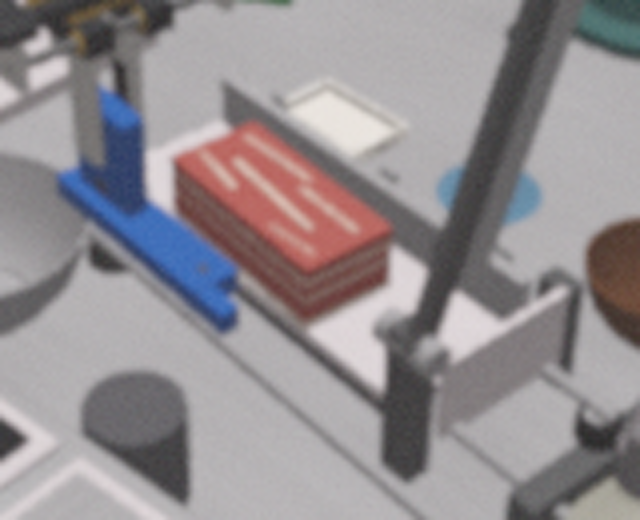

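Run:
```python
import cv2
im=cv2.imread("pics/w3.png")
cv2.imwrite("pics/w3c.png",cv2.resize(im[0:340,0:330],None,fx=1.75,fy=1.75,interpolation=cv2.INTER_CUBIC)[:, :])
```

```text
(no output)
```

View pics/w3c.png

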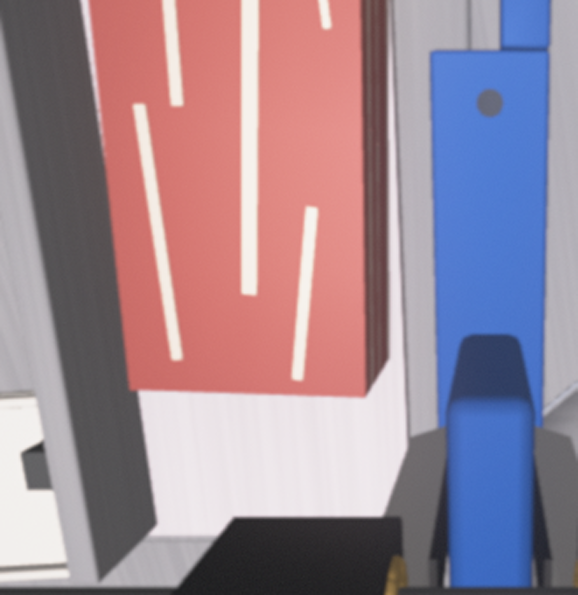

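```bash
cat >> h.py <<'E'
def back(s,px,z):
    px=np.atleast_2d(px); R=Ro.from_euler('xyz',s["attitude"]).as_matrix()
    d=np.c_[(px-[s["mtx"][0,2],s["mtx"][1,2]])/[s["mtx"][0,0],s["mtx"][1,1]],np.ones(len(px))]@R.T
    return s["origin"]+d*((z-s["origin"][2])/d[:,2])[:,None]
E
python3 - <<'E'
from bench import cams
from h import *
w=cams.snapshot("wrist")
f=lambda uv:crop(uv,[0,0],1.75)
def loc(P,p=SL): 
    d=P[:,:2]-p[:2];c,s=np.cos(p[2]),np.sin(p[2]); return np.c_[c*d[:,0]+s*d[:,1],-s*d[:,0]+c*d[:,1]].round(4)
print("fence top",loc(back(w,f([[5,5],[52,290],[100,580]]),.112)))
print("fence bot",loc(back(w,f([[85,0],[120,255],[156,524]]),.07)))
print("bed outer",loc(back(w,f([[390,0],[408,430]]),.07)))
print("bed end",loc(back(w,f([[200,537]]),.07)))
print("block top tail out/in, front out",loc(back(w,f([[366,396],[130,388],[360,0],[93,60]]),.12)))
print("block bot tail out, front out",loc(back(w,f([[389,360],[388,0]]),.07)))
print("stick shaft top",loc(back(w,f([[431,52],[548,50],[440,420]]),.0783+.018)))
E
```

```text
fence top [[-1.292e-01 -1.000e-03]
 [-2.056e-01 -4.000e-04]
 [-3.027e-01  2.000e-04]]
fence bot [[-0.1173  0.0006]
 [-0.199   0.0012]
 [-0.3044  0.0022]]
bed outer [[-0.1176 -0.0982]
 [-0.2653 -0.0989]]
bed end [[-0.3101 -0.0145]]
block top tail out/in, front out [[-0.2363 -0.0934]
 [-0.2336 -0.0238]
 [-0.1304 -0.0973]
 [-0.1443 -0.0268]]
block bot tail out, front out [[-0.2378 -0.0928]
 [-0.1176 -0.0975]]
stick shaft top [[-0.1381 -0.1132]
 [-0.1377 -0.1475]
 [-0.2521 -0.1133]]
```

{"op": "jog_arm", "data": {"series": [{"x": -0.002, "y": -0.002, "z": 0.0015, "rx": 0.1, "ry": 0, "rz": 0}, {"x": -0.005, "y": -0.001, "z": 0.0015, "rx": 0.1, "ry": 0, "rz": 0}, {"x": -0.004, "y": 0, "z": 0, "rx": 0, "ry": 0, "rz": 0}, {"x": -0.003, "y": 0, "z": 0, "rx": 0, "ry": 0, "rz": 0}, {"x": -0.003, "y": 0, "z": 0, "rx": 0, "ry": 0, "rz": 0}, {"x": -0.003, "y": 0, "z": 0, "rx": 0, "ry": 0, "rz": 0}]}}

```text
time: 10.25
tool_pos: [0.6083, -0.0579, 0.1284]
ee_rot: [3.142, -0.006, -0.162]
wrist_force: [1.6, 0.4, -2.9]
width: 0.0194
```

```bash
sed -i 's/^SL=.*/SL=np.array([.5378,.2052,1.409])/' h.py
python3 - <<'E'
from bench import robot,cams
from h import *
o=robot.get_obs(); where(o)
x,y=tgt(-.25,-.088,.075); plan(o,x,y,8)
E
```

```text
stick fx -0.2503 fy -0.1120 under 0.0768 dyaw(deg) -0.01 rp -0.00 -0.33| F feed 0.6 lat -1.5 z -2.9 t 10.25 w 0.0194
[{"x": -0.003, "y": 0.0, "z": 0.0002, "rx": 0.0, "ry": 0.0, "rz": 0.0}, {"x": -0.003, "y": 0.0, "z": 0.0002, "rx": 0.0, "ry": 0.0, "rz": 0.0}, {"x": -0.003, "y": -0.0001, "z": 0.0002, "rx": 0.0, "ry": -0.1, "rz": 0.0}, {"x": -0.003, "y": 0.0, "z": 0.0002, "rx": 0.0, "ry": 0.0, "rz": 0.0}, {"x": -0.003, "y": -0.0001, "z": 0.0002, "rx": 0.0, "ry": -0.1, "rz": 0.0}, {"x": -0.003, "y": 0.0, "z": 0.0002, "rx": 0.0, "ry": 0.0, "rz": 0.0}, {"x": -0.003, "y": -0.0001, "z": 0.0003, "rx": 0.0, "ry": -0.1, "rz": 0.0}, {"x": -0.003, "y": 0.0, "z": 0.0002, "rx": 0.0, "ry": 0.0, "rz": 0.0}]
end [ 0.5847 -0.0538  0.1266] [ 3.142e+00 -1.000e-03 -1.620e-01]
```

{"op": "jog_arm", "data": {"series": [{"x": -0.003, "y": 0, "z": 0.0003, "rx": 0, "ry": 0, "rz": 0}, {"x": -0.003, "y": 0, "z": 0.0003, "rx": 0, "ry": -0.1, "rz": 0}, {"x": -0.003, "y": 0, "z": 0.0003, "rx": 0, "ry": -0.1, "rz": 0}, {"x": -0.003, "y": 0, "z": 0, "rx": 0, "ry": 0, "rz": 0}, {"x": -0.003, "y": 0, "z": 0, "rx": 0, "ry": 0, "rz": 0}]}}

```text
time: 10.67
tool_pos: [0.5938, -0.0559, 0.1286]
ee_rot: [3.141, -0.008, -0.163]
wrist_force: [2.1, 0.2, -2.4]
width: 0.0198
```

Run:
```python
from bench import robot,cams
from h import *
o=robot.get_obs(); where(o)
```

```text
stick fx -0.2507 fy -0.0973 under 0.0770 dyaw(deg) -0.08 rp -0.02 -0.45| F feed 0.6 lat -2.0 z -2.4 t 10.67 w 0.0198
```

{"op": "jog_arm", "data": {"series": [{"x": -0.002, "y": 0, "z": 0.0005, "rx": 0, "ry": -0.2, "rz": 0}, {"x": -0.002, "y": 0, "z": 0.0005, "rx": 0, "ry": -0.1, "rz": 0}, {"x": -0.002, "y": 0, "z": 0, "rx": 0, "ry": 0, "rz": 0}, {"x": -0.0015, "y": 0, "z": 0, "rx": 0, "ry": 0, "rz": 0}]}}

```text
time: 11.0
tool_pos: [0.5864, -0.0548, 0.1286]
ee_rot: [3.141, -0.005, -0.164]
wrist_force: [2.2, -0.1, -2.5]
width: 0.0199
```

{"op": "jog_arm", "data": {"series": [{"x": -0.0015, "y": 0, "z": 0, "rx": 0, "ry": 0, "rz": 0}]}}

```text
time: 11.08
tool_pos: [0.5848, -0.0546, 0.1285]
ee_rot: [3.141, -0.005, -0.164]
wrist_force: [1.9, 0.1, -1.3]
width: 0.02
```

{"op": "jog_arm", "data": {"series": [{"x": -0.0015, "y": 0, "z": 0, "rx": 0, "ry": 0, "rz": 0}]}}

```text
time: 11.17
tool_pos: [0.5841, -0.0544, 0.1286]
ee_rot: [3.141, -0.008, -0.164]
wrist_force: [5.2, 0.1, -3.4]
width: 0.0198
```

Run:
```python
from bench import robot,cams
from h import *
o=robot.get_obs(); where(o)
```

```text
stick fx -0.2508 fy -0.0875 under 0.0770 dyaw(deg) -0.11 rp -0.02 -0.44| F feed 1.0 lat -5.2 z -3.4 t 11.17 w 0.0198
```

{"op": "jog_arm", "data": {"series": [{"x": -0.0015, "y": 0, "z": 0, "rx": 0, "ry": 0, "rz": 0}, {"x": -0.0015, "y": 0, "z": 0, "rx": 0, "ry": 0, "rz": 0}]}}

```text
time: 11.33
tool_pos: [0.5838, -0.0543, 0.1289]
ee_rot: [3.141, -0.015, -0.164]
wrist_force: [6.0, -1.3, -3.6]
width: 0.0198
```

{"op": "jog_arm", "data": {"series": [{"x": -0.002, "y": 0, "z": 0, "rx": 0, "ry": 0, "rz": 0}]}}

```text
time: 11.42
tool_pos: [0.5836, -0.0543, 0.129]
ee_rot: [3.141, -0.02, -0.164]
wrist_force: [7.1, -1.4, -4.6]
width: 0.0196
```

Run:
```python
from bench import robot,cams
from h import *
o=robot.get_obs(); where(o)
w=cams.snapshot("wrist"); cv2.imwrite("pics/w4.png",cv2.resize(w["img"][0:340,0:330,::-1],None,fx=1.75,fy=1.75,interpolation=cv2.INTER_CUBIC))
o=robot.get_obs(); where(o)
```

```text
stick fx -0.2508 fy -0.0870 under 0.0774 dyaw(deg) -0.11 rp -0.01 -1.14| F feed -0.2 lat -7.2 z -4.6 t 11.42 w 0.0196
stick fx -0.2507 fy -0.0870 under 0.0775 dyaw(deg) -0.10 rp -0.01 -1.17| F feed 0.9 lat -6.9 z -4.8 t 11.47 w 0.0196
```

View pics/w4.png

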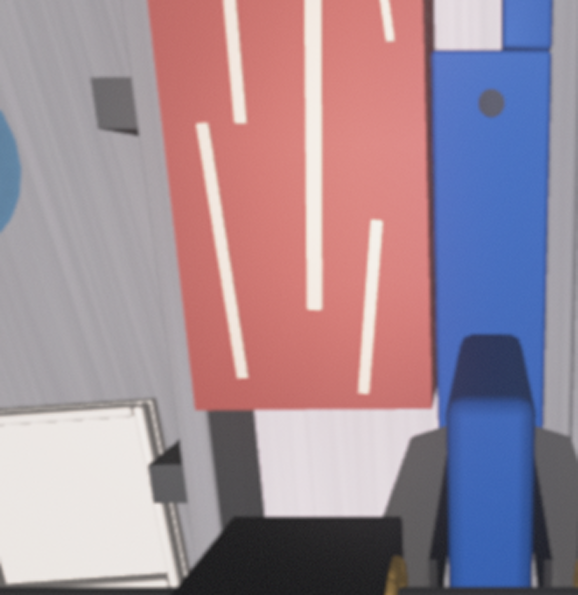

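Run:
```python
from bench import robot,cams
from h import *
o=robot.get_obs()
x,y=tgt(-.252,-.102,.077,-.002); q=plan(o,x,y,4)
x,y=tgt(-.365,-.102,.076,-.002); q=plan(o,x,y,8,pose=q)
```

```text
[{"x": 0.0037, "y": 0.0003, "z": 0.0002, "rx": 0.0, "ry": -0.3, "rz": 0.0}, {"x": 0.0038, "y": 0.0003, "z": 0.0002, "rx": 0.0, "ry": -0.3, "rz": 0.0}, {"x": 0.0038, "y": 0.0003, "z": 0.0002, "rx": 0.0, "ry": -0.3, "rz": 0.0}, {"x": 0.0037, "y": 0.0004, "z": 0.0001, "rx": 0.0, "ry": -0.3, "rz": 0.0}]
end [ 0.5982 -0.058   0.1286] [ 3.141e+00  1.000e-03 -1.640e-01]
[{"x": 0.0, "y": 0.0141, "z": 0.0001, "rx": 0.0, "ry": 0.0, "rz": 0.0}, {"x": 0.0, "y": 0.0141, "z": 0.0001, "rx": 0.0, "ry": 0.0, "rz": 0.0}, {"x": 0.0, "y": 0.0141, "z": 0.0001, "rx": 0.0, "ry": 0.0, "rz": 0.0}, {"x": 0.0, "y": 0.0141, "z": 0.0001, "rx": 0.0, "ry": 0.0, "rz": 0.0}, {"x": 0.0001, "y": 0.0141, "z": 0.0002, "rx": 0.0, "ry": 0.0, "rz": 0.0}, {"x": 0.0, "y": 0.0142, "z": 0.0001, "rx": 0.0, "ry": 0.0, "rz": 0.0}, {"x": 0.0001, "y": 0.0141, "z": 0.0002, "rx": 0.0, "ry": 0.0, "rz": 0.0}, {"x": 0.0, "y": 0.0142, "z": 0.0001, "rx": 0.0, "ry": 0.0, "rz": 0.0}]
end [ 0.58   -0.1695  0.1276] [ 3.141e+00  1.000e-03 -1.640e-01]
```

{"op": "jog_arm", "data": {"series": [{"x": 0.004, "y": 0, "z": 0, "rx": 0, "ry": -0.3, "rz": 0}, {"x": 0.004, "y": 0, "z": 0, "rx": 0, "ry": -0.3, "rz": 0}, {"x": 0.004, "y": 0, "z": 0, "rx": 0, "ry": -0.3, "rz": 0}, {"x": 0.003, "y": 0, "z": 0, "rx": 0, "ry": -0.2, "rz": 0}, {"x": 0, "y": 0.01, "z": 0, "rx": 0, "ry": 0, "rz": 0}, {"x": 0, "y": 0.014, "z": 0, "rx": 0, "ry": 0, "rz": 0}, {"x": 0, "y": 0.016, "z": 0, "rx": 0, "ry": 0, "rz": 0}, {"x": 0, "y": 0.016, "z": 0, "rx": 0, "ry": 0, "rz": 0}, {"x": 0, "y": 0.016, "z": 0, "rx": 0, "ry": 0, "rz": 0}, {"x": 0, "y": 0.014, "z": 0, "rx": 0, "ry": 0, "rz": 0}, {"x": 0, "y": 0.01, "z": 0, "rx": 0, "ry": 0, "rz": 0}, {"x": 0, "y": 0, "z": 0, "rx": 0, "ry": 0, "rz": 0}]}}

```text
time: 12.47
tool_pos: [0.576, -0.1616, 0.1258]
ee_rot: [3.139, 0.019, -0.162]
wrist_force: [0.1, 0.6, -1.0]
width: 0.0198
```

Run:
```python
from bench import robot,cams
from h import *
o=robot.get_obs(); where(o)
x,y=tgt(-.368,-.076,.0745,-.002); q=plan(o,x,y,6)
```

```text
stick fx -0.3579 fy -0.0968 under 0.0742 dyaw(deg) -0.03 rp -0.17 1.08| F feed 0.6 lat -0.0 z -1.0 t 12.47 w 0.0198
[{"x": -0.0035, "y": 0.0017, "z": 0.0, "rx": 0.0, "ry": 0.2, "rz": 0.0}, {"x": -0.0035, "y": 0.0017, "z": 0.0, "rx": 0.0, "ry": 0.2, "rz": 0.0}, {"x": -0.0034, "y": 0.0017, "z": 0.0, "rx": 0.0, "ry": 0.2, "rz": 0.0}, {"x": -0.0035, "y": 0.0017, "z": 0.0, "rx": 0.1, "ry": 0.2, "rz": 0.0}, {"x": -0.0034, "y": 0.0017, "z": 0.0, "rx": 0.0, "ry": 0.1, "rz": 0.0}, {"x": -0.0035, "y": 0.0016, "z": -0.0001, "rx": 0.1, "ry": 0.2, "rz": 0.1}]
end [ 0.5538 -0.1682  0.1261] [-3.141 -0.    -0.164]
```

{"op": "jog_arm", "data": {"series": [{"x": -0.002, "y": 0.002, "z": 0, "rx": 0, "ry": 0.3, "rz": 0}, {"x": -0.004, "y": 0.002, "z": 0, "rx": 0, "ry": 0.3, "rz": 0}, {"x": -0.004, "y": 0.002, "z": 0, "rx": 0, "ry": 0.2, "rz": 0}, {"x": -0.004, "y": 0.002, "z": 0, "rx": 0, "ry": 0.1, "rz": 0}, {"x": -0.003, "y": 0.001, "z": 0, "rx": 0, "ry": 0, "rz": 0}, {"x": -0.002, "y": 0, "z": 0, "rx": 0, "ry": 0, "rz": 0}, {"x": 0, "y": 0, "z": 0, "rx": 0, "ry": 0, "rz": 0}, {"x": 0, "y": 0, "z": 0, "rx": 0, "ry": 0, "rz": 0}]}}

```text
time: 13.13
tool_pos: [0.5526, -0.1662, 0.1261]
ee_rot: [3.14, 0.003, -0.161]
wrist_force: [0.2, -0.4, -1.4]
width: 0.0202
```

Run:
```python
from bench import robot,cams
from h import *
o=robot.get_obs(); where(o)
w=cams.snapshot("wrist"); cv2.imwrite("pics/w5.png",w["img"][:,:,::-1])
s=cams.snapshot("scene"); cv2.imwrite("pics/s5.png",cv2.resize(s["img"][150:300,180:360,::-1],None,fx=4,fy=4,interpolation=cv2.INTER_CUBIC))
```

```text
stick fx -0.3661 fy -0.0744 under 0.0745 dyaw(deg) 0.06 rp -0.07 0.15| F feed -0.3 lat -0.2 z -1.4 t 13.13 w 0.0202
```

View pics/w5.png

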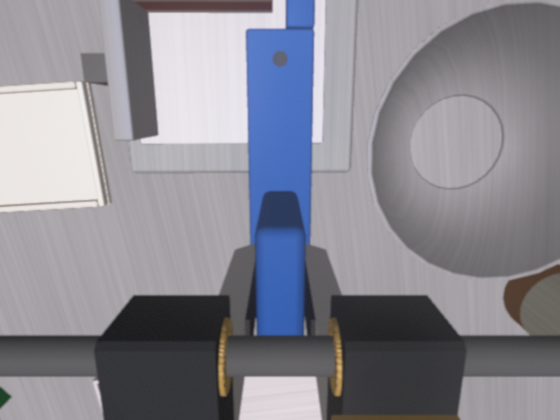

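View pics/s5.png

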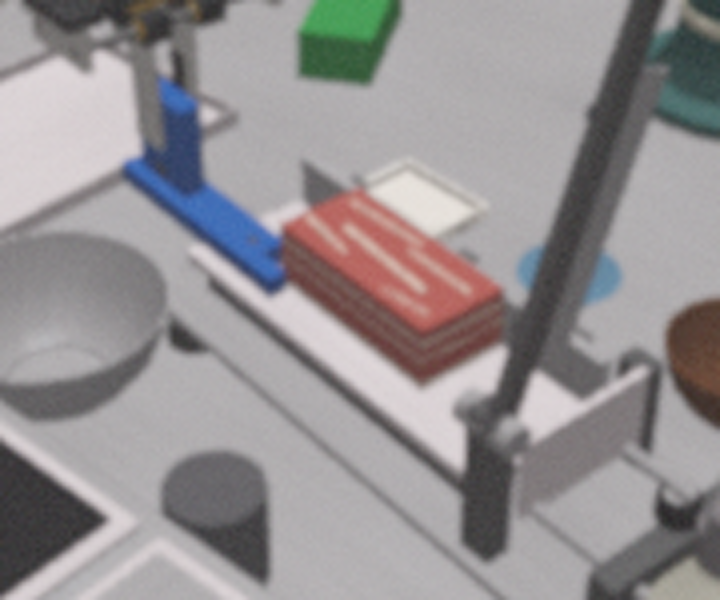

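{"op": "jog_arm", "data": {"series": [{"x": -0.002, "y": -0.002, "z": 0, "rx": 0, "ry": 0, "rz": 0}, {"x": -0.002, "y": -0.003, "z": 0, "rx": 0, "ry": 0, "rz": 0}, {"x": -0.001, "y": -0.003, "z": 0, "rx": 0, "ry": 0, "rz": 0}, {"x": -0.001, "y": -0.002, "z": 0, "rx": 0, "ry": 0, "rz": 0}]}}

```text
time: 13.57
tool_pos: [0.5486, -0.1545, 0.1259]
ee_rot: [3.141, 0.003, -0.161]
wrist_force: [-0.5, 1.1, -2.2]
width: 0.0196
```

Run:
```python
from bench import robot,cams
from h import *
o=robot.get_obs(); where(o)
```

```text
stick fx -0.3553 fy -0.0687 under 0.0743 dyaw(deg) 0.07 rp -0.05 0.15| F feed 1.1 lat 0.7 z -2.2 t 13.57 w 0.0196
```

{"op": "jog_arm", "data": {"series": [{"x": -0.0015, "y": -0.001, "z": 0, "rx": 0, "ry": 0, "rz": 0}, {"x": -0.0015, "y": -0.001, "z": 0, "rx": 0, "ry": 0, "rz": 0}]}}

```text
time: 13.73
tool_pos: [0.5468, -0.1526, 0.1263]
ee_rot: [3.138, -0.0, -0.161]
wrist_force: [2.7, -3.5, -2.5]
width: 0.0197
```

{"op": "jog_arm", "data": {"series": [{"x": -0.001, "y": -0.001, "z": 0, "rx": 0, "ry": 0, "rz": 0}, {"x": -0.001, "y": -0.001, "z": 0, "rx": 0, "ry": 0, "rz": 0}]}}

```text
time: 13.9
tool_pos: [0.5465, -0.152, 0.1268]
ee_rot: [3.134, -0.005, -0.162]
wrist_force: [2.4, -2.9, -2.4]
width: 0.0197
```

Run:
```python
from bench import robot,cams
from h import *
o=robot.get_obs(); where(o)
```

```text
stick fx -0.3531 fy -0.0661 under 0.0752 dyaw(deg) -0.03 rp -0.41 -0.30| F feed -2.5 lat -2.8 z -2.4 t 13.90 w 0.0197
```

{"op": "jog_arm", "data": {"series": [{"x": -0.001, "y": -0.002, "z": 0.0002, "rx": 0, "ry": 0, "rz": 0}, {"x": -0.001, "y": -0.002, "z": 0.0002, "rx": 0, "ry": 0, "rz": 0}, {"x": -0.001, "y": -0.003, "z": 0.0002, "rx": 0, "ry": 0, "rz": 0}, {"x": -0.001, "y": -0.003, "z": 0.0002, "rx": 0, "ry": 0, "rz": 0}]}}

```text
time: 14.23
tool_pos: [0.5465, -0.1453, 0.1278]
ee_rot: [3.127, -0.014, -0.166]
wrist_force: [3.0, -4.5, -2.2]
width: 0.0199
```

Run:
```python
from bench import robot,cams
from h import *
o=robot.get_obs(); where(o)
```

```text
stick fx -0.3465 fy -0.0651 under 0.0762 dyaw(deg) -0.26 rp -0.81 -0.81| F feed -3.9 lat -3.7 z -2.2 t 14.23 w 0.0199
```

{"op": "jog_arm", "data": {"series": [{"x": -0.0008, "y": -0.003, "z": 0.0004, "rx": 0.3, "ry": -0.3, "rz": -0.1}, {"x": -0.0008, "y": -0.003, "z": 0.0004, "rx": 0.3, "ry": -0.3, "rz": -0.1}, {"x": -0.0008, "y": -0.004, "z": 0.0004, "rx": 0.3, "ry": -0.3, "rz": -0.1}, {"x": -0.0008, "y": -0.004, "z": 0.0004, "rx": 0.3, "ry": -0.3, "rz": -0.1}]}}

```text
time: 14.57
tool_pos: [0.5484, -0.1333, 0.1269]
ee_rot: [-3.139, -0.001, -0.162]
wrist_force: [4.1, -5.2, -3.9]
width: 0.0196
```

Run:
```python
from bench import robot,cams
from h import *
o=robot.get_obs(); where(o)
w=cams.snapshot("wrist"); cv2.imwrite("pics/w6.png",w["img"][:,:,::-1])
```

```text
stick fx -0.3344 fy -0.0650 under 0.0753 dyaw(deg) -0.04 rp 0.13 -0.08| F feed -4.5 lat -4.9 z -3.9 t 14.57 w 0.0196
```

View pics/w6.png

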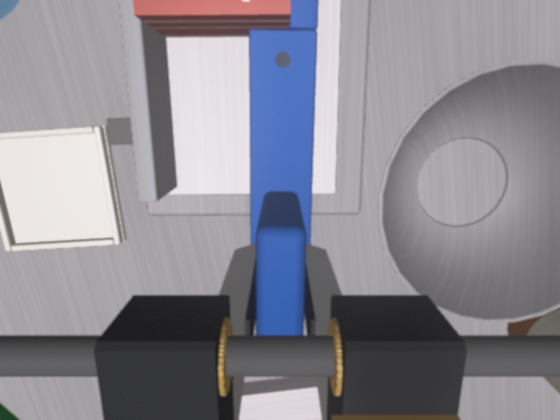

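{"op": "jog_arm", "data": {"series": [{"x": -0.0007, "y": -0.004, "z": 0.0002, "rx": 0.1, "ry": -0.1, "rz": -0.05}, {"x": -0.0007, "y": -0.004, "z": 0.0002, "rx": 0.1, "ry": -0.1, "rz": -0.05}, {"x": -0.0007, "y": -0.004, "z": 0.0002, "rx": 0.1, "ry": -0.1, "rz": -0.05}, {"x": -0.0007, "y": -0.004, "z": 0.0002, "rx": 0.1, "ry": -0.1, "rz": -0.05}, {"x": -0.0007, "y": -0.004, "z": 0.0002, "rx": 0.1, "ry": -0.1, "rz": -0.05}, {"x": -0.0007, "y": -0.004, "z": 0.0002, "rx": 0.1, "ry": -0.1, "rz": -0.05}]}}

```text
time: 15.12
tool_pos: [0.552, -0.1119, 0.1257]
ee_rot: [-3.135, 0.0, -0.162]
wrist_force: [3.3, -4.2, -3.0]
width: 0.0199
```

Run:
```python
from bench import robot,cams
from h import *
o=robot.get_obs(); where(o)
```

```text
stick fx -0.3127 fy -0.0651 under 0.0741 dyaw(deg) -0.01 rp 0.40 0.00| F feed -3.7 lat -3.9 z -3.0 t 15.12 w 0.0199
```

{"op": "jog_arm", "data": {"series": [{"x": -0.0007, "y": -0.003, "z": -0.0002, "rx": -0.1, "ry": -0.1, "rz": -0.05}, {"x": -0.0007, "y": -0.003, "z": -0.0002, "rx": -0.1, "ry": -0.1, "rz": -0.05}, {"x": -0.0007, "y": -0.003, "z": -0.0002, "rx": 0, "ry": -0.1, "rz": -0.05}, {"x": -0.0007, "y": -0.003, "z": 0, "rx": 0, "ry": -0.1, "rz": -0.05}]}}

```text
time: 15.45
tool_pos: [0.5536, -0.102, 0.1267]
ee_rot: [3.14, 0.001, -0.162]
wrist_force: [4.6, -4.3, -3.8]
width: 0.0195
```

Run:
```python
from bench import robot,cams
from h import *
o=robot.get_obs(); where(o)
s=cams.snapshot("scene"); t=cams.snapshot("top")
a=cv2.resize(s["img"][190:290,230:340,::-1],None,fx=5,fy=5,interpolation=cv2.INTER_CUBIC)
cv2.imwrite("pics/s7.png",a)
cv2.imwrite("pics/t7.png",cv2.resize(t["img"][120:225,115:325,::-1],None,fx=3.8,fy=3.8,interpolation=cv2.INTER_CUBIC))
```

```text
stick fx -0.3026 fy -0.0651 under 0.0751 dyaw(deg) 0.01 rp -0.09 0.05| F feed -3.5 lat -5.2 z -3.8 t 15.45 w 0.0195
```

View pics/s7.png

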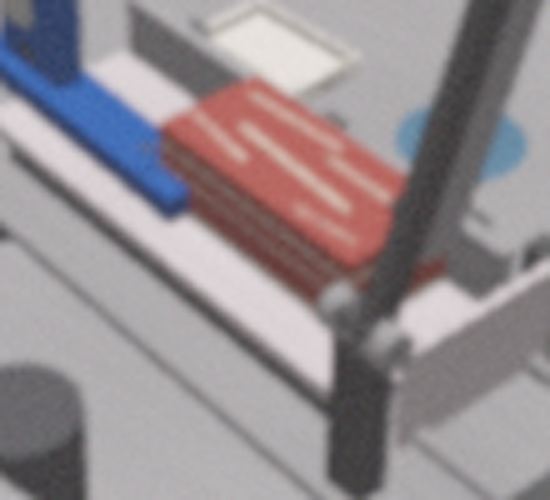

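View pics/t7.png

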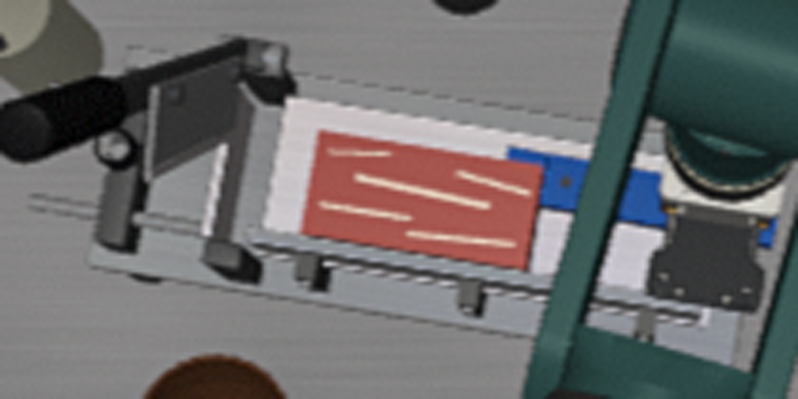

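Run:
```python
from bench import cams
from h import *
t=cams.snapshot("top")
def loc(P,p=SL): 
    d=P[:,:2]-p[:2];c,s=np.cos(p[2]),np.sin(p[2]); return np.c_[c*d[:,0]+s*d[:,1],-s*d[:,0]+c*d[:,1]].round(4)
print(loc(back(t,crop([[303,235],[528,270],[545,168],[318,130]],[115,120],3.8),.12)))
```

```text
[[-3.830e-02  1.500e-03]
 [-1.876e-01 -1.000e-04]
 [-1.871e-01 -6.890e-02]
 [-3.510e-02 -6.910e-02]]
```

{"op": "jog_arm", "data": {"series": [{"x": -0.0007, "y": -0.004, "z": 0.0001, "rx": 0, "ry": -0.1, "rz": -0.05}, {"x": -0.0007, "y": -0.004, "z": 0.0001, "rx": 0, "ry": -0.1, "rz": -0.05}, {"x": -0.0007, "y": -0.004, "z": 0.0001, "rx": 0, "ry": -0.1, "rz": -0.05}, {"x": -0.0007, "y": -0.004, "z": 0.0001, "rx": 0, "ry": -0.1, "rz": -0.05}, {"x": -0.0007, "y": -0.004, "z": 0.0001, "rx": 0, "ry": -0.1, "rz": -0.05}, {"x": -0.0007, "y": -0.003, "z": 0.0001, "rx": 0, "ry": -0.1, "rz": -0.05}]}}

```text
time: 16.1
tool_pos: [0.5566, -0.0831, 0.1275]
ee_rot: [3.133, 0.001, -0.162]
wrist_force: [3.2, -5.4, -2.7]
width: 0.0199
```

Run:
```python
from bench import robot,cams
from h import *
o=robot.get_obs(); where(o)
```

```text
stick fx -0.2835 fy -0.0650 under 0.0759 dyaw(deg) 0.00 rp -0.52 0.08| F feed -4.8 lat -4.0 z -2.7 t 16.10 w 0.0199
```

{"op": "jog_arm", "data": {"series": [{"x": -0.0007, "y": -0.004, "z": 0.0003, "rx": 0.2, "ry": -0.1, "rz": -0.05}, {"x": -0.0007, "y": -0.004, "z": 0.0003, "rx": 0.2, "ry": -0.1, "rz": -0.05}, {"x": -0.0007, "y": -0.003, "z": 0.0002, "rx": 0.2, "ry": -0.1, "rz": -0.05}, {"x": -0.0007, "y": -0.003, "z": 0.0002, "rx": 0.1, "ry": -0.1, "rz": -0.05}]}}

```text
time: 16.43
tool_pos: [0.5583, -0.0717, 0.1268]
ee_rot: [3.139, 0.002, -0.161]
wrist_force: [2.9, -4.6, -3.6]
width: 0.0196
```

{"op": "jog_arm", "data": {"series": [{"x": -0.0007, "y": -0.0025, "z": 0.0001, "rx": 0.1, "ry": -0.1, "rz": -0.05}, {"x": -0.0007, "y": -0.0025, "z": 0.0001, "rx": 0.1, "ry": -0.1, "rz": -0.05}, {"x": -0.0007, "y": -0.0025, "z": 0.0001, "rx": 0.1, "ry": -0.1, "rz": -0.05}]}}

```text
time: 16.68
tool_pos: [0.5591, -0.0665, 0.1267]
ee_rot: [3.14, 0.003, -0.162]
wrist_force: [3.5, -3.7, -3.2]
width: 0.0199
```

Run:
```python
from bench import robot,cams
from h import *
o=robot.get_obs(); where(o)
```

```text
stick fx -0.2667 fy -0.0648 under 0.0751 dyaw(deg) 0.02 rp -0.09 0.17| F feed -3.1 lat -4.0 z -3.2 t 16.68 w 0.0199
```

{"op": "jog_arm", "data": {"series": [{"x": -0.0007, "y": -0.0025, "z": 0.0001, "rx": 0.1, "ry": 0, "rz": 0}, {"x": -0.0007, "y": -0.0025, "z": 0.0001, "rx": 0.1, "ry": 0, "rz": 0}, {"x": -0.0007, "y": -0.0025, "z": 0.0001, "rx": 0.1, "ry": 0, "rz": 0}, {"x": -0.0007, "y": -0.0025, "z": 0.0001, "rx": 0.1, "ry": 0, "rz": 0}]}}

```text
time: 17.02
tool_pos: [0.5598, -0.0598, 0.1266]
ee_rot: [3.141, -0.002, -0.165]
wrist_force: [4.6, -4.5, -3.8]
width: 0.0197
```

{"op": "jog_arm", "data": {"series": [{"x": -0.0007, "y": -0.002, "z": 0.0001, "rx": 0.1, "ry": -0.1, "rz": 0}, {"x": -0.0007, "y": -0.002, "z": 0.0001, "rx": 0.1, "ry": -0.1, "rz": 0}, {"x": -0.0007, "y": -0.002, "z": 0.0001, "rx": 0.1, "ry": -0.1, "rz": 0}]}}

```text
time: 17.27
tool_pos: [0.5601, -0.0562, 0.1266]
ee_rot: [3.141, -0.001, -0.168]
wrist_force: [4.1, -4.2, -2.5]
width: 0.0197
```

{"op": "jog_arm", "data": {"series": [{"x": -0.0007, "y": -0.002, "z": 0.0001, "rx": 0.1, "ry": -0.1, "rz": 0}, {"x": -0.0007, "y": -0.002, "z": 0.0001, "rx": 0.1, "ry": -0.1, "rz": 0}, {"x": -0.0007, "y": -0.002, "z": 0.0001, "rx": 0.1, "ry": -0.1, "rz": 0}]}}

```text
time: 17.52
tool_pos: [0.5603, -0.0528, 0.1265]
ee_rot: [-3.141, 0.0, -0.171]
wrist_force: [4.4, -4.0, -3.5]
width: 0.0201
```

Run:
```python
from bench import robot,cams
from h import *
o=robot.get_obs(); where(o)
```

```text
stick fx -0.2530 fy -0.0638 under 0.0749 dyaw(deg) -0.50 rp 0.02 0.02| F feed -3.2 lat -5.0 z -3.5 t 17.52 w 0.0201
```

{"op": "jog_arm", "data": {"series": [{"x": -0.0005, "y": -0.002, "z": 0.0001, "rx": 0, "ry": -0.1, "rz": -0.15}, {"x": -0.0005, "y": -0.002, "z": 0.0001, "rx": 0, "ry": -0.1, "rz": -0.15}, {"x": -0.0005, "y": -0.002, "z": 0.0001, "rx": 0, "ry": -0.1, "rz": -0.15}]}}

```text
time: 17.77
tool_pos: [0.5613, -0.0499, 0.127]
ee_rot: [3.137, 0.001, -0.166]
wrist_force: [3.0, -4.8, -1.8]
width: 0.02
```

{"op": "jog_arm", "data": {"series": [{"x": -0.0005, "y": -0.002, "z": 0.0001, "rx": 0.1, "ry": -0.1, "rz": -0.15}, {"x": -0.0005, "y": -0.002, "z": 0.0001, "rx": 0.1, "ry": -0.1, "rz": -0.15}, {"x": -0.0005, "y": -0.002, "z": 0.0001, "rx": 0, "ry": -0.1, "rz": -0.1}]}}

```text
time: 18.02
tool_pos: [0.5622, -0.0466, 0.1272]
ee_rot: [3.135, 0.002, -0.162]
wrist_force: [4.0, -4.9, -2.2]
width: 0.0205
```

Run:
```python
from bench import robot,cams
from h import *
o=robot.get_obs(); where(o)
```

```text
stick fx -0.2466 fy -0.0646 under 0.0756 dyaw(deg) 0.01 rp -0.37 0.14| F feed -4.2 lat -4.7 z -2.2 t 18.02 w 0.0205
```

{"op": "jog_arm", "data": {"series": [{"x": -0.0006, "y": -0.0025, "z": 0.0001, "rx": 0.2, "ry": -0.1, "rz": -0.05}, {"x": -0.0006, "y": -0.0025, "z": 0.0001, "rx": 0.2, "ry": -0.1, "rz": -0.05}, {"x": -0.0006, "y": -0.0025, "z": 0.0001, "rx": 0.2, "ry": -0.1, "rz": -0.05}]}}

```text
time: 18.27
tool_pos: [0.5626, -0.0441, 0.1275]
ee_rot: [3.136, 0.004, -0.163]
wrist_force: [2.6, -8.7, -2.7]
width: 0.0202
```

{"op": "jog_arm", "data": {"series": [{"x": -0.0006, "y": -0.0025, "z": 0.0001, "rx": 0.1, "ry": -0.1, "rz": -0.05}, {"x": -0.0006, "y": -0.0025, "z": 0.0001, "rx": 0.1, "ry": -0.1, "rz": -0.05}, {"x": -0.0006, "y": -0.0025, "z": 0.0001, "rx": 0.1, "ry": -0.1, "rz": -0.05}]}}

```text
time: 18.52
tool_pos: [0.5626, -0.0437, 0.1284]
ee_rot: [3.127, 0.005, -0.164]
wrist_force: [2.8, -7.4, -2.0]
width: 0.0198
```

Run:
```python
from bench import robot,cams
from h import *
o=robot.get_obs(); where(o)
t=cams.snapshot("top")
cv2.imwrite("pics/t8.png",cv2.resize(t["img"][120:225,115:325,::-1],None,fx=3.8,fy=3.8,interpolation=cv2.INTER_CUBIC))
```

```text
stick fx -0.2437 fy -0.0646 under 0.0768 dyaw(deg) -0.14 rp -0.82 0.30| F feed -6.8 lat -4.0 z -2.0 t 18.52 w 0.0198
```

View pics/t8.png

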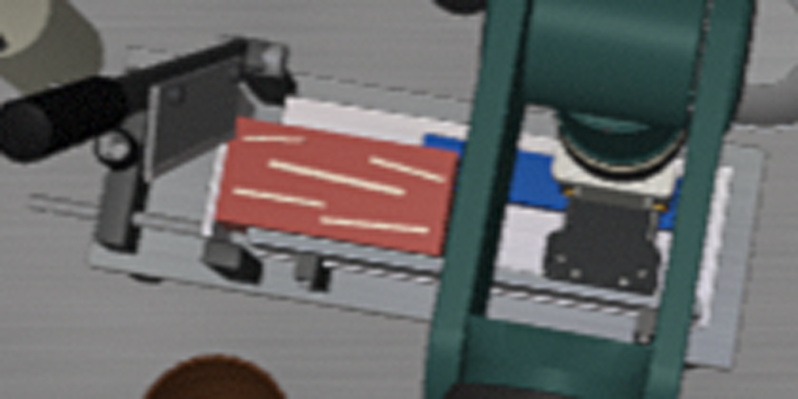

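{"op": "jog_arm", "data": {"series": [{"x": -0.0007, "y": -0.0032, "z": 0.0004, "rx": 0.3, "ry": -0.1, "rz": -0.05}, {"x": -0.0007, "y": -0.0036, "z": 0.0004, "rx": 0.4, "ry": -0.1, "rz": -0.05}]}}

```text
time: 18.73
tool_pos: [0.5627, -0.0433, 0.1289]
ee_rot: [3.127, 0.005, -0.166]
wrist_force: [2.3, -9.4, 0.2]
width: 0.0198
```

Run:
```python
from bench import robot,cams
from h import *
o=robot.get_obs(); where(o)
```

```text
stick fx -0.2432 fy -0.0646 under 0.0773 dyaw(deg) -0.23 rp -0.85 0.31| F feed -8.9 lat -3.8 z 0.2 t 18.73 w 0.0198
```

{"op": "jog_arm", "data": {"series": [{"x": -0.0008, "y": -0.0042, "z": 0.0006, "rx": 0.6, "ry": -0.2, "rz": -0.1}, {"x": -0.0008, "y": -0.0046, "z": 0.0006, "rx": 0.6, "ry": -0.2, "rz": -0.1}]}}

```text
time: 18.9
tool_pos: [0.5631, -0.0422, 0.1296]
ee_rot: [3.133, 0.008, -0.166]
wrist_force: [2.4, -9.7, 0.7]
width: 0.0197
```

Run:
```python
from bench import robot,cams
from h import *
o=robot.get_obs(); where(o)
```

```text
stick fx -0.2421 fy -0.0648 under 0.0780 dyaw(deg) -0.26 rp -0.50 0.46| F feed -9.2 lat -3.9 z 0.7 t 18.90 w 0.0197
```

Run:
```python
from bench import robot,cams
from h import *
w=cams.snapshot("wrist"); s=cams.snapshot("scene")
cv2.imwrite("pics/w9.png",w["img"][:,:,::-1])
cv2.imwrite("pics/s9.png",cv2.resize(s["img"][150:300,200:340,::-1],None,fx=4,fy=4,interpolation=cv2.INTER_CUBIC))
where(robot.get_obs())
```

```text
stick fx -0.2420 fy -0.0648 under 0.0781 dyaw(deg) -0.26 rp -0.48 0.45| F feed -10.1 lat -3.1 z 0.2 t 19.00 w 0.0196
```

View pics/w9.png

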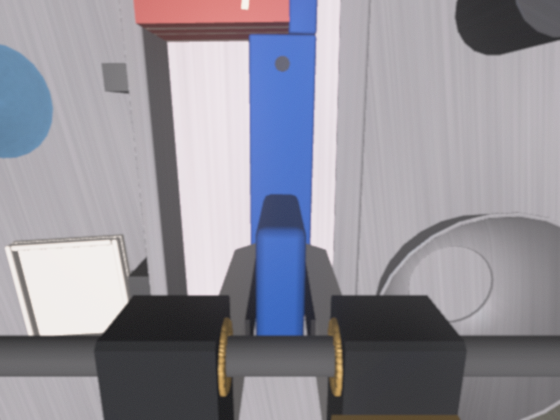

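View pics/s9.png

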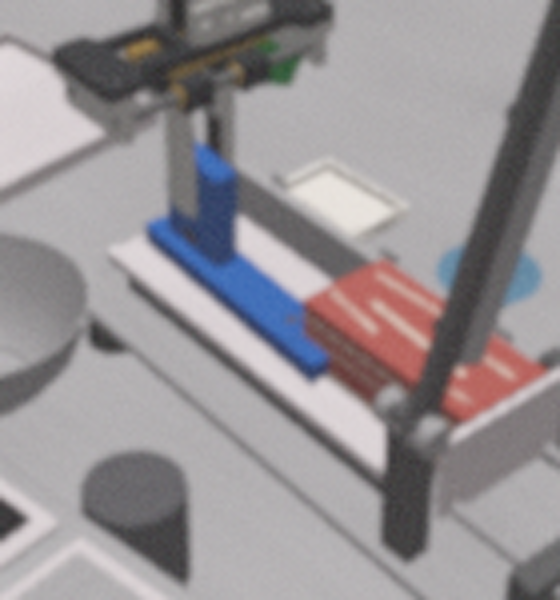

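{"op": "jog_arm", "data": {"series": [{"x": -0.0009, "y": -0.0046, "z": 0.0004, "rx": 0.5, "ry": 0, "rz": -0.1}, {"x": -0.0009, "y": -0.005, "z": 0.0002, "rx": 0.5, "ry": 0, "rz": -0.1}]}}

```text
time: 19.17
tool_pos: [0.5633, -0.0408, 0.1311]
ee_rot: [3.135, 0.004, -0.167]
wrist_force: [2.4, -10.5, 0.0]
width: 0.0199
```

Run:
```python
from bench import robot,cams
from h import *
where(robot.get_obs())
for i in range(4):
    cams.snapshot("wrist"); where(robot.get_obs())
```

```text
stick fx -0.2407 fy -0.0648 under 0.0795 dyaw(deg) -0.31 rp -0.35 0.21| F feed -9.9 lat -4.0 z 0.0 t 19.17 w 0.0199
stick fx -0.2404 fy -0.0648 under 0.0797 dyaw(deg) -0.31 rp -0.33 0.19| F feed -10.4 lat -2.8 z 0.3 t 19.22 w 0.0202
stick fx -0.2404 fy -0.0648 under 0.0797 dyaw(deg) -0.30 rp -0.33 0.19| F feed -9.7 lat -4.3 z -0.5 t 19.27 w 0.0196
stick fx -0.2404 fy -0.0649 under 0.0797 dyaw(deg) -0.30 rp -0.33 0.19| F feed -10.9 lat -3.6 z -0.0 t 19.32 w 0.0201
stick fx -0.2404 fy -0.0649 under 0.0797 dyaw(deg) -0.30 rp -0.33 0.19| F feed -10.7 lat -3.9 z -0.5 t 19.37 w 0.0199
```

Run:
```python
from bench import robot,cams
from h import *
for i in range(26):
    cams.snapshot("wrist")
    if i%6==5: where(robot.get_obs())
```

```text
stick fx -0.2405 fy -0.0649 under 0.0797 dyaw(deg) -0.30 rp -0.33 0.19| F feed -9.1 lat -3.8 z 0.6 t 19.67 w 0.0197
stick fx -0.2404 fy -0.0649 under 0.0797 dyaw(deg) -0.30 rp -0.33 0.19| F feed -11.1 lat -3.0 z 0.2 t 19.97 w 0.0198
stick fx -0.2404 fy -0.0649 under 0.0797 dyaw(deg) -0.30 rp -0.33 0.19| F feed -10.4 lat -3.4 z -0.3 t 20.27 w 0.0199
stick fx -0.2404 fy -0.0649 under 0.0797 dyaw(deg) -0.30 rp -0.33 0.20| F feed -10.7 lat -3.5 z 0.9 t 20.57 w 0.0201
```

{"op": "jog_arm", "data": {"series": [{"x": -0.0012, "y": -0.0055, "z": 0.001, "rx": 0.3, "ry": 0, "rz": -0.1}]}}

```text
time: 20.75
tool_pos: [0.5634, -0.0403, 0.1318]
ee_rot: [3.131, 0.001, -0.168]
wrist_force: [1.6, -14.4, 2.0]
width: 0.0199
```

Run:
```python
from bench import robot,cams
from h import *
where(robot.get_obs())
for i in range(3):
    cams.snapshot("wrist"); where(robot.get_obs())
```

```text
stick fx -0.2402 fy -0.0648 under 0.0802 dyaw(deg) -0.36 rp -0.59 0.03| F feed -13.9 lat -3.9 z 2.0 t 20.75 w 0.0199
stick fx -0.2399 fy -0.0648 under 0.0805 dyaw(deg) -0.35 rp -0.60 0.00| F feed -12.3 lat -3.2 z 1.6 t 20.80 w 0.0195
stick fx -0.2399 fy -0.0648 under 0.0805 dyaw(deg) -0.33 rp -0.58 0.00| F feed -11.4 lat -3.3 z 2.7 t 20.85 w 0.0200
stick fx -0.2399 fy -0.0648 under 0.0804 dyaw(deg) -0.34 rp -0.58 0.01| F feed -12.3 lat -3.4 z 1.6 t 20.90 w 0.0195
```

Run:
```python
from bench import robot,cams
from h import *
for i in range(21):
    t=cams.snapshot("top")
    if i%7==6: where(robot.get_obs())
cv2.imwrite("pics/t10.png",cv2.resize(t["img"][120:225,115:325,::-1],None,fx=3.8,fy=3.8,interpolation=cv2.INTER_CUBIC))
```

```text
stick fx -0.2399 fy -0.0648 under 0.0804 dyaw(deg) -0.35 rp -0.56 0.01| F feed -11.5 lat -4.5 z 1.2 t 21.25 w 0.0200
stick fx -0.2400 fy -0.0648 under 0.0804 dyaw(deg) -0.35 rp -0.56 0.02| F feed -13.0 lat -3.6 z 1.7 t 21.60 w 0.0197
stick fx -0.2400 fy -0.0648 under 0.0804 dyaw(deg) -0.35 rp -0.56 0.01| F feed -12.9 lat -2.5 z 1.8 t 21.95 w 0.0202
```

View pics/t10.png

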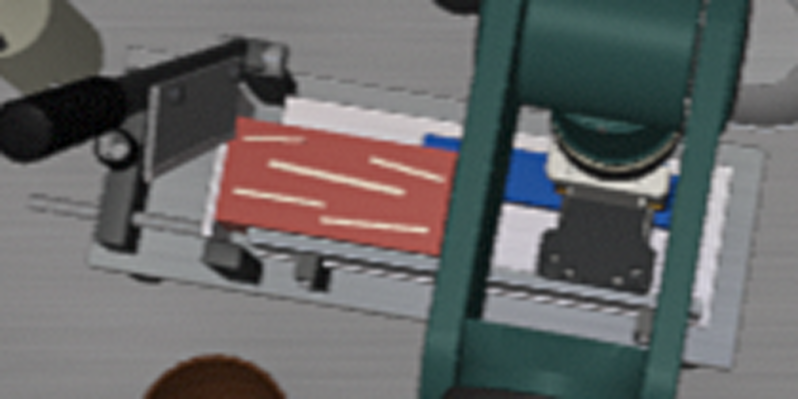

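{"op": "jog_arm", "data": {"series": [{"x": 0.002, "y": 0, "z": -0.0003, "rx": 0, "ry": 0, "rz": 0}, {"x": 0.003, "y": 0.001, "z": -0.0005, "rx": 0, "ry": 0, "rz": 0}, {"x": 0.003, "y": 0.003, "z": -0.0005, "rx": 0, "ry": 0, "rz": 0}, {"x": 0.002, "y": 0.006, "z": -0.002, "rx": 0, "ry": 0, "rz": 0}, {"x": 0, "y": 0.01, "z": -0.004, "rx": 0, "ry": 0, "rz": 0}, {"x": 0, "y": 0.012, "z": -0.008, "rx": 0, "ry": 0, "rz": 0}, {"x": 0, "y": 0.01, "z": -0.01, "rx": 0, "ry": 0, "rz": 0}, {"x": 0, "y": 0.005, "z": -0.01, "rx": 0, "ry": 0, "rz": 0}, {"x": 0, "y": 0, "z": 0, "rx": 0, "ry": 0, "rz": 0}]}}

```text
time: 22.7
tool_pos: [0.5605, -0.0888, 0.1688]
ee_rot: [3.139, 0.017, -0.164]
wrist_force: [-0.0, 0.4, -1.2]
width: 0.0201
```

Run:
```python
from bench import robot,cams
from h import *
where(robot.get_obs())
for n in("wrist","top","scene"):
    s=cams.snapshot(n); cv2.imwrite(f"pics/{n}11.png",s["img"][:,:,::-1])
im=cv2.imread("pics/top11.png")
cv2.imwrite("pics/t11.png",cv2.resize(im[120:225,115:325],None,fx=3.8,fy=3.8,interpolation=cv2.INTER_CUBIC))
im=cv2.imread("pics/scene11.png")
cv2.imwrite("pics/s11.png",cv2.resize(im[150:300,200:360],None,fx=4,fy=4,interpolation=cv2.INTER_CUBIC))
```

```text
stick fx -0.2885 fy -0.0698 under 0.1172 dyaw(deg) -0.10 rp -0.14 0.98| F feed 0.4 lat 0.1 z -1.2 t 22.70 w 0.0201
```

View pics/t11.png

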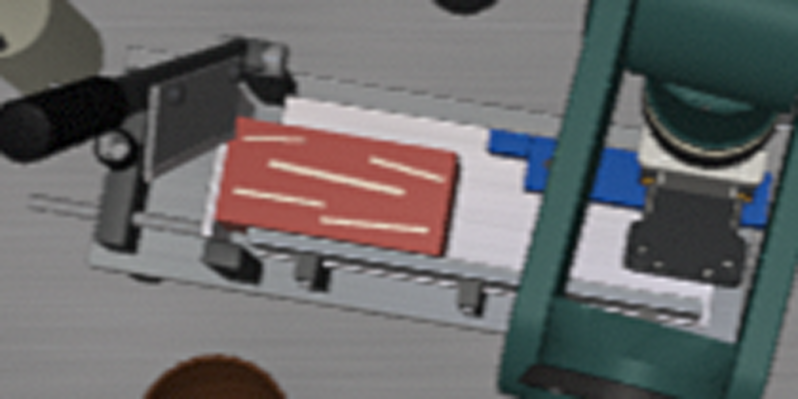

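View pics/s11.png

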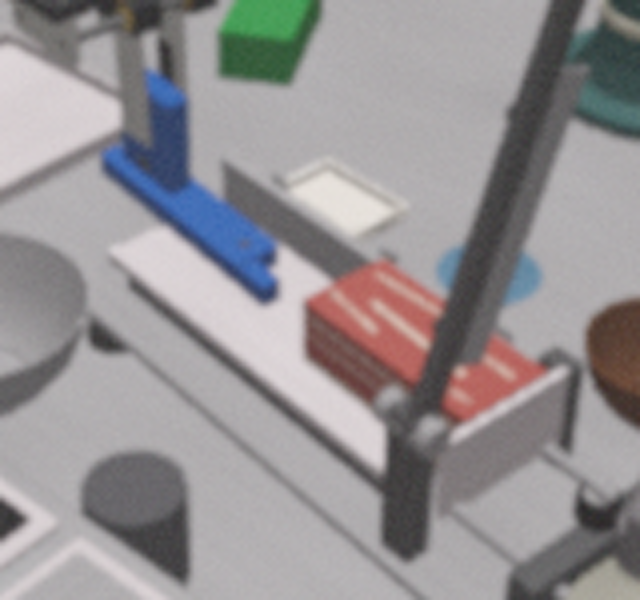

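View pics/wrist11.png

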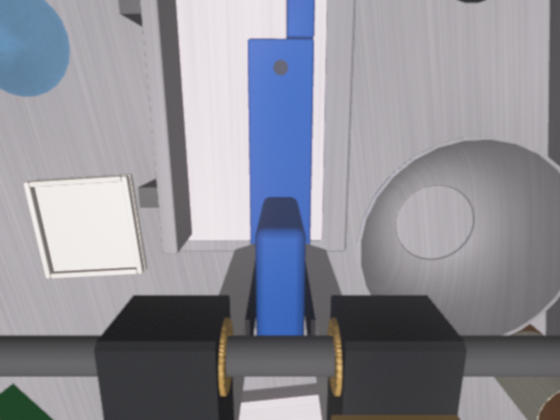

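Run:
```python
from bench import robot,cams
from h import *
o=robot.get_obs()
q=plan(o,[.525,-.22,.19],-.75,8)
q=plan(o,[.483,-.427,.15],-1.464,10,pose=q)
```

```text
[{"x": -0.0016, "y": 0.0171, "z": -0.0029, "rx": 0.1, "ry": 0.1, "rz": 4.2}, {"x": -0.0004, "y": 0.0172, "z": -0.003, "rx": 0.0, "ry": 0.2, "rz": 4.2}, {"x": 0.0009, "y": 0.0172, "z": -0.003, "rx": 0.1, "ry": 0.1, "rz": 4.2}, {"x": 0.0021, "y": 0.017, "z": -0.003, "rx": 0.0, "ry": 0.2, "rz": 4.2}, {"x": 0.0034, "y": 0.0168, "z": -0.003, "rx": 0.1, "ry": 0.1, "rz": 4.2}, {"x": 0.0046, "y": 0.0165, "z": -0.003, "rx": 0.0, "ry": 0.2, "rz": 4.2}, {"x": 0.0058, "y": 0.0162, "z": -0.003, "rx": 0.1, "ry": 0.1, "rz": 4.2}, {"x": 0.007, "y": 0.0157, "z": -0.003, "rx": 0.0, "ry": 0.2, "rz": 4.3}]
end [ 0.5249 -0.22    0.19  ] [ 3.141e+00 -1.000e-03 -7.500e-01]
[{"x": 0.011, "y": 0.018, "z": 0.004, "rx": 0.0, "ry": 0.0, "rz": 4.1}, {"x": 0.0123, "y": 0.0172, "z": 0.004, "rx": 0.0, "ry": 0.0, "rz": 4.1}, {"x": 0.0135, "y": 0.0162, "z": 0.004, "rx": 0.0, "ry": 0.0, "rz": 4.1}, {"x": 0.0146, "y": 0.0152, "z": 0.004, "rx": 0.0, "ry": 0.0, "rz": 4.1}, {"x": 0.0157, "y": 0.0142, "z": 0.004, "rx": 0.0, "ry": 0.0, "rz": 4.1}, {"x": 0.0167, "y": 0.013, "z": 0.004, "rx": 0.0, "ry": 0.0, "rz": 4.1}, {"x": 0.0175, "y": 0.0118, "z": 0.004, "rx": 0.0, "ry": 0.0, "rz": 4.1}, {"x": 0.0183, "y": 0.0105, "z": 0.0041, "rx": 0.0, "ry": 0.0, "rz": 4.1}, {"x": 0.0191, "y": 0.0091, "z": 0.004, "rx": 0.0, "ry": 0.0, "rz": 4.0}, {"x": 0.0196, "y": 0.0078, "z": 0.0041, "rx": 0.0, "ry": -0.1, "rz": 4.1}]
end [ 0.483 -0.427  0.15 ] [-3.142e+00  1.000e-03 -1.464e+00]
```

{"op": "jog_arm", "data": {"series": [{"x": -0.0015, "y": 0.017, "z": -0.005, "rx": 0.1, "ry": 0.1, "rz": 3}, {"x": 0, "y": 0.017, "z": -0.004, "rx": 0, "ry": 0.2, "rz": 4.2}, {"x": 0.001, "y": 0.017, "z": -0.003, "rx": 0.1, "ry": 0.1, "rz": 4.2}, {"x": 0.002, "y": 0.017, "z": -0.003, "rx": 0, "ry": 0.2, "rz": 4.2}, {"x": 0.0035, "y": 0.017, "z": -0.003, "rx": 0.1, "ry": 0.1, "rz": 4.2}, {"x": 0.0045, "y": 0.0165, "z": -0.003, "rx": 0, "ry": 0.2, "rz": 4.2}, {"x": 0.006, "y": 0.016, "z": -0.003, "rx": 0.1, "ry": 0.1, "rz": 4.2}, {"x": 0.007, "y": 0.0155, "z": -0.003, "rx": 0, "ry": 0.1, "rz": 4.2}]}}

```text
time: 23.52
tool_pos: [0.5251, -0.2158, 0.1874]
ee_rot: [-3.141, 0.014, -0.74]
wrist_force: [0.4, 0.5, -1.6]
width: 0.0199
```

Run:
```python
from bench import robot,cams
from h import *
o=robot.get_obs(); where(o)
q=plan(o,[.483,-.427,.14],-1.464,11)
```

```text
stick fx -0.4195 fy -0.0553 under 0.1358 dyaw(deg) -33.15 rp 0.02 0.82| F feed 0.5 lat -0.4 z -1.6 t 23.52 w 0.0199
[{"x": 0.0102, "y": 0.0168, "z": 0.0042, "rx": 0.0, "ry": 0.1, "rz": 3.8}, {"x": 0.0113, "y": 0.016, "z": 0.0042, "rx": 0.0, "ry": 0.1, "rz": 3.8}, {"x": 0.0123, "y": 0.0153, "z": 0.0042, "rx": 0.0, "ry": 0.1, "rz": 3.8}, {"x": 0.0133, "y": 0.0144, "z": 0.0042, "rx": 0.0, "ry": 0.1, "rz": 3.8}, {"x": 0.0142, "y": 0.0135, "z": 0.0042, "rx": 0.0, "ry": 0.1, "rz": 3.8}, {"x": 0.015, "y": 0.0125, "z": 0.0043, "rx": 0.0, "ry": 0.0, "rz": 3.7}, {"x": 0.0158, "y": 0.0115, "z": 0.0043, "rx": 0.0, "ry": 0.0, "rz": 3.8}, {"x": 0.0166, "y": 0.0105, "z": 0.0042, "rx": 0.1, "ry": 0.1, "rz": 3.7}, {"x": 0.0172, "y": 0.0094, "z": 0.0043, "rx": 0.0, "ry": 0.0, "rz": 3.8}, {"x": 0.0178, "y": 0.0082, "z": 0.0043, "rx": 0.1, "ry": 0.1, "rz": 3.7}, {"x": 0.0182, "y": 0.0071, "z": 0.0042, "rx": 0.0, "ry": 0.0, "rz": 3.8}]
end [ 0.483 -0.427  0.14 ] [ 3.141e+00  1.000e-03 -1.465e+00]
```

{"op": "jog_arm", "data": {"series": [{"x": 0.01, "y": 0.017, "z": 0.003, "rx": 0, "ry": 0.1, "rz": 3.8}, {"x": 0.0115, "y": 0.016, "z": 0.003, "rx": 0, "ry": 0.1, "rz": 3.8}, {"x": 0.0125, "y": 0.0155, "z": 0.003, "rx": 0, "ry": 0.1, "rz": 3.8}, {"x": 0.0135, "y": 0.0145, "z": 0.004, "rx": 0, "ry": 0.1, "rz": 3.8}, {"x": 0.014, "y": 0.0135, "z": 0.004, "rx": 0, "ry": 0.1, "rz": 3.8}, {"x": 0.015, "y": 0.0125, "z": 0.004, "rx": 0, "ry": 0, "rz": 3.8}, {"x": 0.016, "y": 0.0115, "z": 0.004, "rx": 0, "ry": 0, "rz": 3.8}, {"x": 0.0165, "y": 0.0105, "z": 0.004, "rx": 0, "ry": 0.1, "rz": 3.8}, {"x": 0.017, "y": 0.0095, "z": 0.004, "rx": 0, "ry": 0, "rz": 3.7}, {"x": 0.016, "y": 0.008, "z": 0.004, "rx": 0, "ry": 0, "rz": 3.5}, {"x": 0.008, "y": 0.003, "z": 0.003, "rx": 0, "ry": 0, "rz": 2}, {"x": 0, "y": 0, "z": 0, "rx": 0, "ry": 0, "rz": 0}]}}

```text
time: 24.52
tool_pos: [0.4785, -0.4171, 0.1359]
ee_rot: [3.13, 0.015, -1.463]
wrist_force: [-0.5, 0.3, -2.3]
width: 0.0199
```

Run:
```python
from bench import robot,cams
from h import *
o=robot.get_obs(); print(o["tool_pos"],o["ee_rot"])
q=plan(o,[.483,-.427,.075],-1.464,7)
s=cams.snapshot("scene"); im=np.ascontiguousarray(s["img"][:,:,::-1])
cv2.imwrite("pics/s12.png",cv2.resize(im[110:230,110:270],None,fx=4.5,fy=4.5,interpolation=cv2.INTER_CUBIC))
```

```text
[ 0.47850747 -0.41708345  0.13591801] [ 3.13022232  0.01518177 -1.46253566]
[{"x": 0.0016, "y": -0.0006, "z": 0.0087, "rx": 0.1, "ry": 0.1, "rz": 0.0}, {"x": 0.0016, "y": -0.0006, "z": 0.0087, "rx": 0.1, "ry": 0.1, "rz": 0.0}, {"x": 0.0016, "y": -0.0005, "z": 0.0087, "rx": 0.1, "ry": 0.1, "rz": 0.0}, {"x": 0.0016, "y": -0.0005, "z": 0.0087, "rx": 0.1, "ry": 0.1, "rz": 0.0}, {"x": 0.0015, "y": -0.0005, "z": 0.0087, "rx": 0.1, "ry": 0.2, "rz": 0.0}, {"x": 0.0015, "y": -0.0005, "z": 0.0086, "rx": 0.1, "ry": 0.1, "rz": 0.0}, {"x": 0.0015, "y": -0.0006, "z": 0.0087, "rx": 0.1, "ry": 0.2, "rz": 0.1}]
end [ 0.483 -0.427  0.075] [-3.141e+00 -1.000e-03 -1.464e+00]
```

View pics/s12.png

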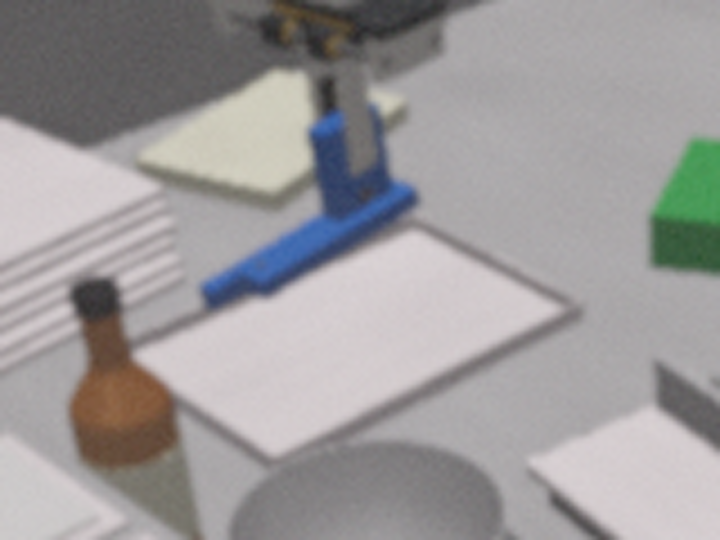

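Stick is held over the tray, tilted slightly tip-down. I'll lower it with a small levelling tilt.

{"op": "jog_arm", "data": {"series": [{"x": 0.0015, "y": -0.0005, "z": 0.009, "rx": 0.4, "ry": 0.1, "rz": 0}, {"x": 0.0015, "y": -0.0005, "z": 0.012, "rx": 0.4, "ry": 0.1, "rz": 0}, {"x": 0.0015, "y": -0.0005, "z": 0.012, "rx": 0.4, "ry": 0.1, "rz": 0}, {"x": 0.0015, "y": -0.0005, "z": 0.012, "rx": 0.4, "ry": 0.1, "rz": 0}, {"x": 0.001, "y": 0, "z": 0.01, "rx": 0.4, "ry": 0.1, "rz": 0}, {"x": 0.001, "y": 0, "z": 0.006, "rx": 0.4, "ry": 0, "rz": 0}, {"x": 0, "y": 0, "z": 0, "rx": 0, "ry": 0, "rz": 0}]}}

```text
time: 25.15
tool_pos: [0.4857, -0.4156, 0.0706]
ee_rot: [-3.106, 0.01, -1.446]
wrist_force: [0.1, 0.3, -1.6]
width: 0.0202
```

Run:
```python
from bench import robot,cams
from h import *
o=robot.get_obs(); print(o["tool_pos"],o["ee_rot"],o["wrist_force"])
s=cams.snapshot("scene"); im=np.ascontiguousarray(s["img"][:,:,::-1])
cv2.imwrite("pics/s13.png",cv2.resize(im[110:230,110:270],None,fx=4.5,fy=4.5,interpolation=cv2.INTER_CUBIC))
```

```text
[ 0.48565307 -0.41562038  0.07059146] [-3.10550263  0.00975336 -1.44628436] [ 0.06142052  0.27908873 -1.56382292]
```

View pics/s13.png

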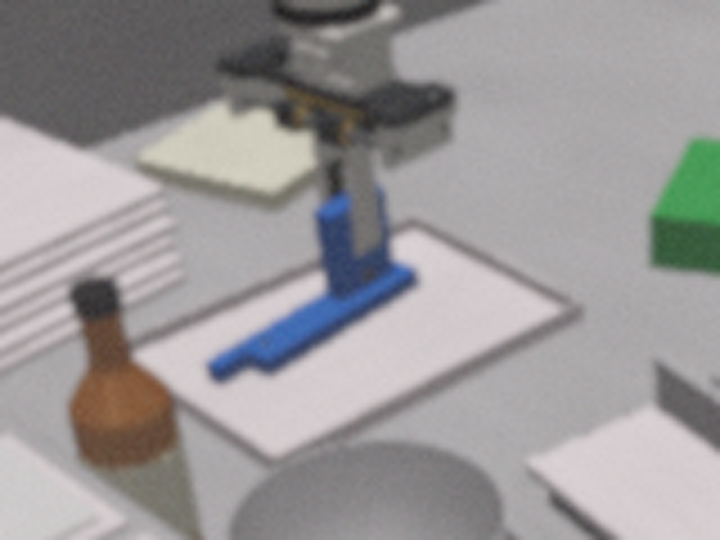

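{"op": "jog_arm", "data": {"series": [{"x": 0, "y": 0, "z": 0.004, "rx": 0, "ry": 0.1, "rz": 0}, {"x": 0, "y": 0, "z": 0.004, "rx": 0, "ry": 0.1, "rz": 0}, {"x": 0, "y": 0, "z": 0.002, "rx": 0, "ry": 0.1, "rz": 0}, {"x": 0, "y": 0, "z": 0.0015, "rx": 0, "ry": 0, "rz": 0}]}}

```text
time: 25.53
tool_pos: [0.4882, -0.4155, 0.0616]
ee_rot: [-3.102, 0.0, -1.444]
wrist_force: [0.1, -0.3, -2.3]
width: 0.0197
```

{"op": "jog_arm", "data": {"series": [{"x": 0, "y": 0, "z": 0.0015, "rx": 0, "ry": 0, "rz": 0}, {"x": 0, "y": 0, "z": 0.0015, "rx": 0, "ry": 0, "rz": 0}]}}

```text
time: 25.7
tool_pos: [0.4888, -0.4157, 0.0591]
ee_rot: [-3.101, -0.001, -1.444]
wrist_force: [-0.1, 0.3, -1.5]
width: 0.0198
```

{"op": "jog_arm", "data": {"series": [{"x": 0, "y": 0, "z": 0.0015, "rx": 0, "ry": 0, "rz": 0}, {"x": 0, "y": 0, "z": 0.0015, "rx": 0, "ry": 0, "rz": 0}]}}

```text
time: 25.87
tool_pos: [0.4891, -0.416, 0.0563]
ee_rot: [-3.101, -0.002, -1.444]
wrist_force: [-0.3, 0.0, -1.8]
width: 0.0197
```

{"op": "jog_arm", "data": {"series": [{"x": 0, "y": 0, "z": 0.0015, "rx": 0, "ry": 0, "rz": 0}]}}

```text
time: 25.95
tool_pos: [0.4892, -0.4162, 0.0548]
ee_rot: [-3.101, -0.002, -1.444]
wrist_force: [-1.8, 0.1, 2.3]
width: 0.0196
```

{"op": "jog_arm", "data": {"series": [{"x": 0, "y": 0, "z": 0.0012, "rx": 0, "ry": 0, "rz": 0}, {"x": 0, "y": 0, "z": 0, "rx": 0, "ry": 0, "rz": 0}]}}

```text
time: 26.12
tool_pos: [0.4895, -0.4166, 0.0551]
ee_rot: [-3.1, -0.003, -1.444]
wrist_force: [-0.0, 0.2, -1.1]
width: 0.0198
```

Contact with the tray floor felt at z 0.055. Now I'll open the claw; there is about 14 mm of room per finger, so a half-open claw is enough.

{"op": "jog_arm", "data": {"series": [{"x": 0, "y": 0, "z": 0, "rx": 0, "ry": 0, "rz": 0}, {"x": 0, "y": 0, "z": 0, "rx": 0, "ry": 0, "rz": 0}, {"x": 0, "y": 0, "z": 0, "rx": 0, "ry": 0, "rz": 0}, {"x": 0, "y": 0, "z": 0, "rx": 0, "ry": 0, "rz": 0}, {"x": 0, "y": 0, "z": 0, "rx": 0, "ry": 0, "rz": 0}, {"x": 0, "y": 0, "z": 0, "rx": 0, "ry": 0, "rz": 0}, {"x": 0, "y": 0, "z": 0, "rx": 0, "ry": 0, "rz": 0}, {"x": 0, "y": 0, "z": 0, "rx": 0, "ry": 0, "rz": 0}], "claw": 0.7}}

```text
time: 26.78
tool_pos: [0.4907, -0.4177, 0.0563]
ee_rot: [-3.097, -0.006, -1.444]
wrist_force: [-0.2, 0.7, -0.4]
width: 0.0656
```

Run:
```python
from bench import robot,cams
from h import *
o=robot.get_obs(); print(o["tool_pos"],o["ee_rot"],o["wrist_force"],o["width"])
w=cams.snapshot("wrist"); cv2.imwrite("pics/w14.png",w["img"][:,:,::-1])
```

```text
[ 0.49066282 -0.41767506  0.05632168] [-3.09699038 -0.00639402 -1.44442306] [-0.15509953  0.7167231  -0.35499284] 0.06559591077346673
```

View pics/w14.png

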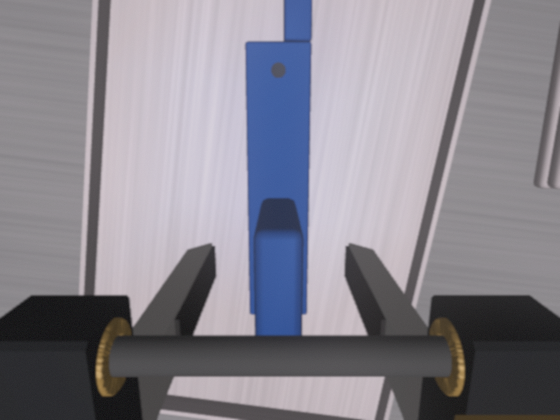

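The stick stands in the tray on its shaft, centred between the open fingers (col ~278). Now straight up and clear.

{"op": "jog_arm", "data": {"series": [{"x": 0, "y": 0, "z": -0.008, "rx": -0.2, "ry": 0, "rz": 0}, {"x": 0, "y": 0, "z": -0.015, "rx": -0.3, "ry": 0, "rz": 0}, {"x": 0, "y": 0, "z": -0.02, "rx": -0.3, "ry": 0, "rz": 0}, {"x": 0, "y": 0, "z": -0.025, "rx": -0.3, "ry": 0, "rz": 0}, {"x": 0, "y": 0, "z": -0.025, "rx": -0.3, "ry": 0, "rz": 0}, {"x": 0, "y": 0, "z": -0.02, "rx": -0.3, "ry": 0, "rz": 0}, {"x": 0, "y": 0, "z": -0.01, "rx": 0, "ry": 0, "rz": 0}, {"x": 0, "y": 0, "z": 0, "rx": 0, "ry": 0, "rz": 0}, {"x": 0, "y": 0, "z": 0, "rx": 0, "ry": 0, "rz": 0}]}}

```text
time: 27.58
tool_pos: [0.486, -0.4165, 0.1861]
ee_rot: [-3.131, -0.004, -1.445]
wrist_force: [-0.9, -0.3, -0.4]
width: 0.066
```

Run:
```python
from bench import robot,cams
from h import *
o=robot.get_obs(); print(o["tool_pos"],o["time"])
for n in("top","scene"):
    s=cams.snapshot(n); cv2.imwrite(f"pics/{n}15.png",s["img"][:,:,::-1])
t=cv2.imread("pics/top15.png"); cv2.imwrite("pics/t15c.png",cv2.resize(t[120:225,115:325],None,fx=3.8,fy=3.8,interpolation=cv2.INTER_CUBIC))
a=cv2.imread("pics/top0.png"); d=cv2.absdiff(a,t).max(2)
for n,(x,y) in dict(soup=(171,234),dish=(236,247),plate=(297,247),mix=(316,122),bottle=(372,95),spray=(120,125),tin=(236,108)).items(): print(n,d[y-12:y+12,x-12:x+12].mean().round(1))
```

```text
[ 0.48603882 -0.41648354  0.18610755] 27.5833
soup 8.2
dish 14.2
plate 18.6
mix 15.4
bottle 9.8
spray 12.2
tin 8.9
```

View pics/scene15.png

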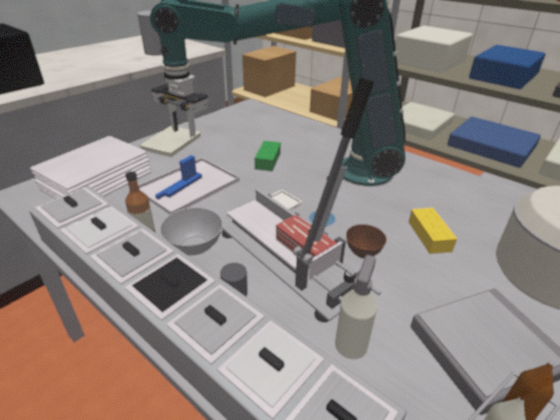

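View pics/t15c.png

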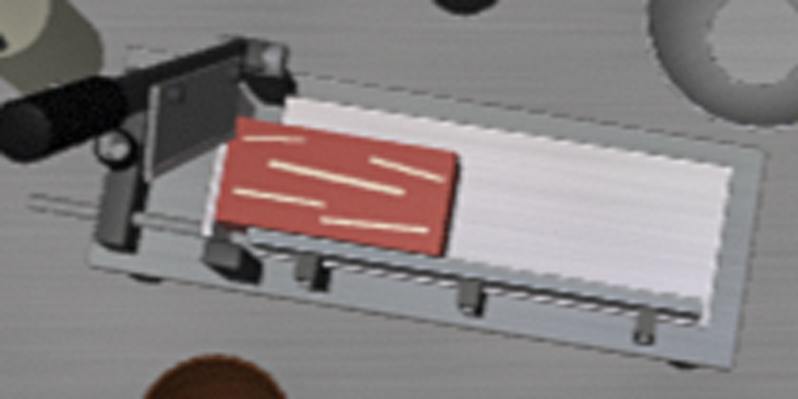

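Run:
```python
from bench import ticket
print(ticket.close_job())
```

```text
the job is handed in; nothing more can be done
None
```

I handed the job in at about 27.7 s of the 72 s allowed; no verdict is reported.

**What was done**
- **Set flat:** I pushed the block flat onto the fence with the side of the stick, at about 5–7 N. Its nose was then about 85 mm short of the knife plane.
- **Feed:** I fed it along the fence with the stepped tip until it met the gauge plate, about 21 mm past the knife plane.
- **Hold:** The wrist read about 10 N for 1.5 s, then about 12 N for another 1.2 s, steady. The highest reading was about 14 N.
- **Return:** I laid the stick back in its tray and moved the arm clear.

**Last checks**
- **Block:** In the top view it lies parallel to the fence and against the gauge plate, and it did not shift when the stick let go.
- **Stick:** It stands in the tray on its shaft, within about 15 mm of where it started.
- **Bystanders:** All seven show in their starting places in the final pictures. I judged this by eye; the picture differences at their spots were small, and I did not measure each position.

**Not certain**
- **Force at the gauge plate:** It was inferred from the wrist reading less 3–5 N of sliding friction. That puts it at roughly 5–10 N.
- **Stick in the grip:** It tipped 2–3° nose-down in the fingers during the hold, so its tip pressed lightly on the bed.

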